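Lock the shake cup onto the blender base

TASK

Take the closed blender cup off the sloping drain rack, stand it upright on the round rubber mat and let go of it. Then take it by the bar on its lid, lower it upright into the blender's socket, feel for the slots, push it down against the spring and turn it a quarter turn clockwise to the stop so that it rises into its lock and stays there when you let go. Do not shift or tip the syrup bottle, the sprinkle jar or the paper tub.

Things in the scene. Friction and masses are not known exactly. Their poses are not given: they have to be found in the camera images.
- cup_center (a point): Closed blender cup, loose, 0.3-0.45 kg, 152 mm tall: point on its axis 75 mm above the foot. z runs from foot to lid, y along the lugs and lid bar; half a turn about z leaves it the same. Mint body 58 mm across, 22 to 115 mm above the foot; pink lid 62 mm across, 115 to 123 mm. At the start it lies in the rack, axis 40 degrees above the horizontal, lid up and away from the robot, y level.
- cup_foot (a point): Centre of the cup's flat foot, same axes. Black collar 48 mm across, 0 to 22 mm above the foot, with two steel bayonet lugs at +y and -y that reach 36 mm from the axis, 10 mm wide, 4 to 10 mm above the foot.
- lid_bar (a point): Centre of the upright pink bar on the lid, same axes, 137 mm above the foot: 12 mm thick (along x), 56 mm long (along y), 122 to 152 mm above the foot.
- rack: Fixed sloping steel wire rack with the cup at the start; origin on the counter under it. The cup's lid end points to its +x (within 0.3 rad of world +x). The cup lies on two bars, 48 mm over their outer sides, against a foot plate; its foot is 55 mm to -x and 45 mm above the origin. The cup's body can be gripped from straight above, 70 to 100 mm up from its foot, and lifted out upward.
- mat: Fixed round grey-blue rubber mat, 170 mm across, 4 mm thick; origin at the centre of its underside, on the counter. The cup is to be stood on it, whole foot on the mat.
- blender: Fixed grey round blender base, 128 mm across; origin at the centre of its underside, on the counter; z up, -x is the side with the control knob. On top is a black and steel bayonet socket, 100 mm across, its flat rim 100 mm above the origin.
- socket_rim (a point): Centre of the socket at rim height, axes of the blender. Bore 54 mm. Two opposite slots, about 19 mm wide, let the lugs down through the rim. They lie near the blender's +y and -y, but turned up to 0.27 rad either way: not measured, find them by touch or sight. Lugs enter within about 0.1 rad of the slots' middle; elsewhere they stop on the rim, foot 4 mm below the rim.
- lock_height (a point): Where the locked cup's foot rests: on the axis, 14 mm below the rim, axes of the blender. A spring seat meets the foot 2 mm below the rim (4 N) and ends 22 mm below it (14 N). With the foot 19 to 22 mm down the cup turns clockwise from above, to a hard stop about 94 degrees from the slots (blocked the other way). There, eased off, it springs up into the lock; not locked, it comes right up.
- syrup: Brown syrup bottle with white cap, 58 mm across, 170 mm tall, loose; origin at the centre of its underside. Bystander.
- sprinkles: Pink sprinkle jar with steel cap, 64 mm across, 90 mm tall, loose; origin at the centre of its underside. Bystander.
- tub: Open paper tub, 90 mm across the rim, 70 mm tall, loose; origin at the centre of its underside. Bystander.
Not all that is in view belongs to the job. What is meant by the mat is not red, and is the smaller of those in its own colour.

How it is judged:
By the outcome, as a careful person would: the job done as asked, in the order asked, and still so for the second after the job is handed in, with the robot touching nothing.
It also fails if it takes over 69 s, if anything falls off the work surface, if the arm or the gripper's body presses on something with over 40 N, if the wrist force passes 120 N, or if a joint passes its speed limit or range.

ROBOT

A 6-joint arm with a two-finger parallel gripper is mounted at the origin on the work surface. World frame = base frame: x ahead of the robot, y to its left, z up, the work surface at z = 0. Lengths are in m, angles in rad, forces in N, time in s.
With the tool pointing down it reaches from about 0.325 to 0.775 m from the base axis. Payload 5.5 kg.
Tool frame: the origin (TCP) lies midway between the tips of the shut fingers; the grasp point (between the pads) lies bot.grip_depth behind it (bot.grip_depth is the distance from the TCP to the grasp point, in m); x points along the fingers, z is the direction in which the jaws open and shut, and the axes are right-handed (so a half turn about x gives the same grasp; the last joint's range is limited). The gripper opens to 85 mm and grips with 20 to 120 N. Pads are 22 mm wide; open, the fingers measure 114 mm over their backs; the gripper's body (76 mm by 85 mm) begins 54 mm behind the grasp point. The pads swing forward as they close: fully open they stand 13 mm farther back than shut.
Start: joints at [-1.174, 0.091, 1.231, -0, 1.82, -0.057], TCP at [0.263, -0.539, 0.206] pointing down, gripper open.
Joint ranges: [-2.87, 2.87], [-0.86, 2.18], [0.17, 2.46], [-1.51, 4.65], [0.06, 2.69], [-2.65, 2.65]. Speed limits (rad/s): [2.57, 2.57, 3.01, 3.14, 3.14, 3.14].

INTERFACE

Orientations are given as a 3x3 rotation matrix whose columns are the frame's x, y, z axes.
In Python, from plant import bot, optics gives the robot as it stands.
- The arm moves only by the shell command python3 -m creep 'ROWS'. ROWS is text: rows parted by semicolons, each of 7 numbers parted by spaces: the turn, a rotation vector about the tool's x, y, z in rad, then the shift along the tool's x, y, z in mm, then the opening in per cent of the stroke, from 0 (shut) to 100 (fully open). In form: ax ay az x y z gripper; .... A call has 1 to 20 rows; each row shifts and turns the commanded pose from where the row before left it, along the tool's axes as they then stand; what a row does not reach is not made up. A row lasts 1/12 s, in which the tool goes at most 41.7 mm and 7.16 degrees, less where a joint would pass 70% of its speed; a pose out of reach is approached as far as the arm can. A call is refused whole if a number of a shift passes 41.7 or a number of a turn 0.125, either way. A call with a gripper value outside its range is refused whole. The fingers move at their own pace and stop on an object; the grip force is fixed at half the most. Time passes only in rows, so rows that do not move let the fingers close. It gives the time, the measured TCP pose, the force and the opening at its end, in the units of the state.
- bot.state(): the state, without advancing time (a new reading comes with each control period).
- optics.read_camera(name): name is "side" or "top"; returns the picture (420x560x3 uint8, red, green, blue); there is no depth.
- optics.calibration(name): a dict with "fx", "fy", "cx", "cy" (pixels), "dist" ([k1, k2, p1, p2, k3] as OpenCV has them; the pictures are not rectified), "position" and "orientation" of the camera in the world. Camera axes: x right, y down, z forward; pixel columns grow to the right and rows downward; lengths in m; the calibration is good to about 2 mm. A picture is of the moment at which its call begins. calibration takes no time and is no camera call.
- bot.close_job(): hands the job in, once; it reports no verdict.
The state is a dict: "time_s": time; "joint_positions": joint angles; "dq": joint speeds; "tau": joint torques, N m; "eef_pos": TCP position; "tool_rot": TCP orientation; "contact_force": force on the tool from outside, world axes, zero at the start; "moment": the same for the moment, N m; "width": opening from 0.0 (shut) to 1.0 (fully open).
Only numpy, scipy, OpenCV 4.12 (cv2) and the standard library are available. Lean on these libraries where they do the work, as an engineer would, in place of code of your own. Each camera call takes 0.05 s, during which the arm holds its last target.

## Working session

There is one attempt and no reset: what is moved stays moved. The work goes in short steps, Python scripts to look and compute and a shell command to move; the robot and the scene stay as the last step left them, time stands still between calls to the robot, and variables do not carry over. Pictures are saved under pics/ and viewed, and the job is handed in when it is done.

```bash
ls; mkdir -p pics
python3 - <<'E'
from plant import bot, optics
import cv2
print(bot.state(), bot.grip_depth)
for n in("side","top"):
    c=optics.calibration(n); print(n,c)
    cv2.imwrite(f"pics/{n}0.png",optics.read_camera(n)[:,:,::-1])
E
```

```text
pics
{'time_s': 0.0, 'joint_positions': array([-1.17370369e+00,  9.18570804e-02,  1.23193652e+00, -1.03231179e-05,
        1.81976808e+00, -5.67076648e-02]), 'dq': array([-0.0003117 , -0.00087679,  0.0010273 ,  0.00016974,  0.00060581,
       -0.00126583]), 'tau': array([-2.06443372e-03, -4.58730483e+01, -4.18025994e+01, -3.52953566e-04,
        1.14824006e-02, -9.17956527e-06]), 'eef_pos': array([ 0.26289122, -0.5389661 ,  0.20512338]), 'tool_rot': array([[-7.70722781e-04,  8.98788754e-01,  4.38381319e-01],
       [ 1.81193973e-03,  4.38381985e-01, -8.98786934e-01],
       [-9.99998061e-01,  1.01604963e-04, -1.96642203e-03]]), 'contact_force': array([ 0.31100597,  0.7122004 , -0.55857143]), 'moment': array([-0.0006343 , -0.01299762,  0.0005195 ]), 'width': 0.9987107606814991} 0.0187
side {'fx': 384.7923182765813, 'fy': 384.7923182765813, 'cx': 273.3254297449914, 'cy': 211.31142543680744, 'dist': array([0.02310682, 0.        , 0.        , 0.        , 0.        ]), 'position': array([0.26545582, 0.45922529, 0.69517944]), 'orientation': array([[-0.88044199, -0.35050537,  0.3193241 ],
       [-0.47414152,  0.65568745, -0.58759152],
       [-0.00342283, -0.66874506, -0.74348391]])}
top {'fx': 483.6776388613289, 'fy': 483.6776388613289, 'cx': 282.6792306436483, 'cy': 207.3671314464534, 'dist': array([-0.10358901,  0.        ,  0.        ,  0.        ,  0.        ]), 'position': array([ 0.35869074, -0.0078276 ,  1.09280941]), 'orientation': array([[ 0.0259022 , -0.98220288,  0.18602845],
       [-0.99948125, -0.02900786, -0.01399161],
       [ 0.01913889, -0.18556954, -0.98244473]])}
```

View pics/side0.png

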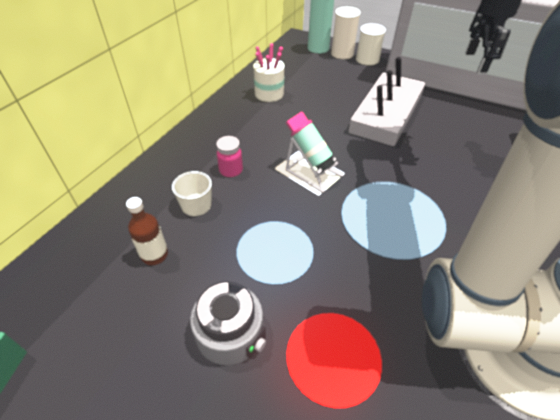

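View pics/top0.png

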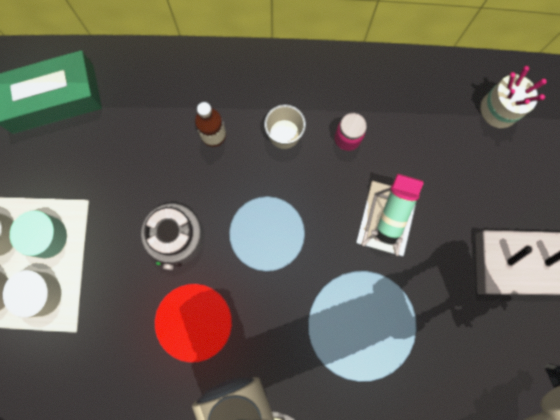

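The mat could be one of three discs, given here as top-view and side-view pixels:
- Small blue: (267,233) and (275,252).
- Large blue: (362,325) and (393,219).
- Red: (193,323) and (334,358).

The small blue one fits, because it is not red and is the smaller of the two blues. The cup is at top (398,210) and side (312,145), and the blender is at top (170,233) and side (228,318).

```bash
cat > h.py <<'E'
import numpy as np, cv2
from plant import optics
C={n:optics.calibration(n) for n in("side","top")}
def ray(n,p):
    c=C[n];K=np.array([[c['fx'],0,c['cx']],[0,c['fy'],c['cy']],[0,0,1]])
    u=cv2.undistortPoints(np.array([[p]],float),K,np.array(c['dist'])).ravel()
    d=np.array(c['orientation'])@[u[0],u[1],1]; return np.array(c['position']),d/np.linalg.norm(d)
def plane(n,p,z):
    o,d=ray(n,p); return o+d*(z-o[2])/d[2]
def tri(ps,pt):
    (a,d),(b,e)=ray("side",ps),ray("top",pt)
    s=np.linalg.lstsq(np.c_[d,-e],b-a,rcond=None)[0]
    P,Q=a+s[0]*d,b+s[1]*e; return (P+Q)/2,np.linalg.norm(P-Q)
def proj(n,X):
    c=C[n];K=np.array([[c['fx'],0,c['cx']],[0,c['fy'],c['cy']],[0,0,1]])
    R=np.array(c['orientation']).T
    return cv2.projectPoints(np.array(X,float).reshape(-1,1,3),cv2.Rodrigues(R)[0],-R@c['position'],K,np.array(c['dist']))[0].reshape(-1,2)
def blobs(im,lo,hi,mn=60):
    """im BGR; HSV mask -> contours"""
    m=cv2.inRange(cv2.cvtColor(im,cv2.COLOR_BGR2HSV),lo,hi)
    cs=[c for c in cv2.findContours(m,cv2.RETR_EXTERNAL,cv2.CHAIN_APPROX_NONE)[0] if cv2.contourArea(c)>mn]
    return sorted(cs,key=cv2.contourArea,reverse=True)
E
python3 - <<'E'
from h import *
I={n:cv2.imread(f"pics/{n}0.png") for n in C}
for nm,lo,hi in(("blue",(95,60,120),(110,160,255)),("mint",(65,40,80),(90,160,255)),("pink",(160,150,100),(172,255,255))):
  for n in C:
    for c in blobs(I[n],lo,hi):
      if len(c)>5:
        e=cv2.fitEllipse(c);print(nm,n,np.round(e[0],1),np.round(e[1],1),cv2.contourArea(c), np.round(plane(n,e[0],.004),3))
        if nm=="blue":
          q=np.array([plane(n,p[0],.004) for p in c])[:,:2].astype(np.float32); print("   circle on plane",cv2.minEnclosingCircle(q),q.min(0),q.max(0))
a=[cv2.resize(I['side'][100:200,260:360],(400,400),interpolation=3),cv2.resize(I['top'][160:260,345:445],(400,400),interpolation=3)]
cv2.imwrite("pics/crop_cup.png",np.hstack(a))
a=[cv2.resize(I['side'][210:370,180:340],(400,400),interpolation=3),cv2.resize(I['top'][175:295,130:250],(400,400),interpolation=3)]
cv2.imwrite("pics/crop_bl.png",np.hstack(a))
E
```

```text
blue side [387.5 221. ] [69.9 78.5] 3279.0 [ 0.311 -0.187  0.004]
   circle on plane ((0.3052060008049011, -0.20370016992092133), 0.11990781128406525) [ 0.21869527 -0.32350597] [ 0.41083592 -0.08438978]
mint side [320.   24.4] [23.3 65.4] 1068.0 [ 0.893 -1.12   0.004]
mint side [  9.4 356.5] [25.1 61.3] 843.0 [0.813 0.443 0.004]
mint side [302.5 141. ] [10.3 24.7] 171.0 [ 0.618 -0.367  0.004]
mint side [321.  155.7] [12.5 25.1] 107.5 [ 0.544 -0.332  0.004]
mint side [269.   82.4] [12.6 25.9] 86.5 [ 0.858 -0.606  0.004]
mint top [43.  85.5] [ 53.9 111.3] 4251.0 [0.854 0.576 0.004]
mint top [ 36.4 233.8] [41.5 55.1] 1450.5 [0.486 0.544 0.004]
mint top [398.6 208.2] [24.7 29.9] 514.0 [ 0.571 -0.292  0.004]
mint top [389.7 230. ] [13.3 28.4] 249.0 [ 0.519 -0.27   0.004]
mint top [562.9  51.7] [ 82.5 185.4] 75.0 [ 1.    -0.744  0.004]
pink side [231.  161.1] [20.4 26.9] 296.5 [ 0.752 -0.195  0.004]
pink top [406.9 187. ] [23.2 31.5] 546.0 [ 0.622 -0.313  0.004]
pink top [350.  130.6] [23.5 35.4] 182.0 [ 0.755 -0.179  0.004]
pink top [539.   83.8] [ 4.7 22.9] 61.0 [ 0.903 -0.666  0.004]
```

View pics/crop_cup.png

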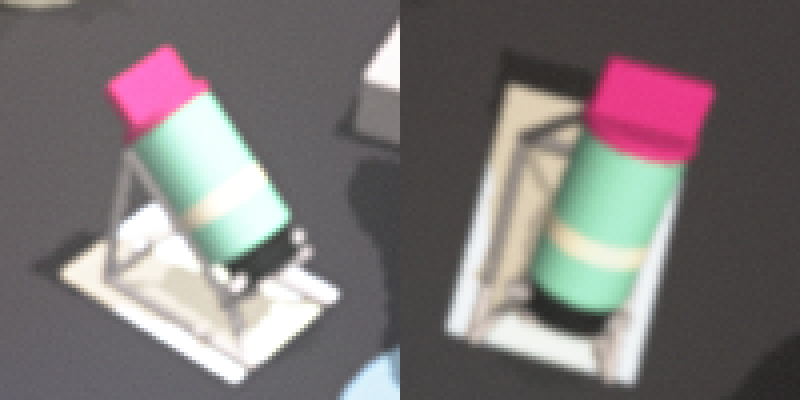

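View pics/crop_bl.png

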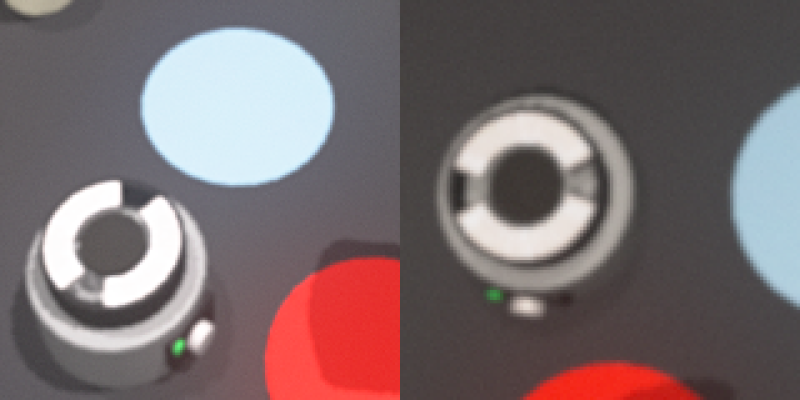

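```bash
cat > m1.py <<'E'
from h import *
import sys
def load(s): return {n:cv2.imread(f"pics/{n}{s}.png") for n in C}
def cyl(I,n,box,lo,hi,show=None):
    x0,y0,x1,y1=box; sub=np.zeros_like(I[n]); sub[y0:y1,x0:x1]=I[n][y0:y1,x0:x1]
    m=cv2.inRange(cv2.cvtColor(sub,cv2.COLOR_BGR2HSV),lo,hi)
    m=cv2.morphologyEx(m,cv2.MORPH_CLOSE,np.ones((9,9)))
    c=max(cv2.findContours(m,cv2.RETR_EXTERNAL,cv2.CHAIN_APPROX_NONE)[0],key=cv2.contourArea)[:,0].astype(float)
    return m,c
E
python3 - <<'E'
from m1 import *
I=load("0")
for n,box,cen in(("side",(200,190,345,300),0),("top",(215,180,320,285),0)):
    m,c=cyl(I,n,box,(92,25,110),(115,255,255))
    e=cv2.fitEllipse(c.astype(np.float32)); q=np.array([plane(n,p,.004)[:2] for p in c])
    r=cv2.fitEllipse((q*1000).astype(np.float32)); print("mat",n,np.round(e[0],1),"world mm",r)
for n in C:
    H=cv2.cvtColor(I[n],cv2.COLOR_BGR2HSV)
    box={"side":(275,110,345,175),"top":(360,175,430,250)}[n]
    m,c=cyl(I,n,box,(65,35,70),(92,255,255)); 
    r=cv2.minAreaRect(c.astype(np.float32)); print("cupbody",n,r)
    m2,c2=cyl(I,n,{"side":(285,105,320,150),"top":(385,170,430,205)}[n],(155,120,90),(175,255,255)); print("pink",n,cv2.minAreaRect(c2.astype(np.float32)))
    v=I[n].copy(); cv2.drawContours(v,[c.astype(int)],-1,(0,0,255),1);cv2.drawContours(v,[c2.astype(int)],-1,(0,255,0),1)
    cv2.imwrite(f"pics/cm_{n}.png",cv2.resize(v[box[1]-10:box[3]+10,box[0]-10:box[2]+10],None,fx=5,fy=5,interpolation=0))
    # white socket ring
    bx={"side":(190,275,270,345),"top":(140,200,205,270)}[n]
    g=I[n][bx[1]:bx[3],bx[0]:bx[2]]; hs=cv2.cvtColor(g,cv2.COLOR_BGR2HSV)
    w=cv2.inRange(hs,(0,0,190),(180,60,255))
    cs=[k for k in cv2.findContours(w,cv2.RETR_EXTERNAL,cv2.CHAIN_APPROX_NONE)[0] if cv2.contourArea(k)>40]
    for k in cs: print("ring",n,cv2.contourArea(k),cv2.boundingRect(k+np.array(bx[:2],np.int32)))
E
```

```text
mat side [274.7 251.9] world mm ((505.4785461425781, 12.026809692382812), (172.889892578125, 179.0655975341797), 7.39771842956543)
mat top [266.5 233.4] world mm ((504.7720947265625, 11.680519104003906), (170.81150817871094, 171.0831298828125), 106.06236267089844)
cupbody side ((313.423095703125, 145.38461303710938), (38.82901382446289, 23.574758529663086), 56.3099365234375)
pink side ((297.9615173339844, 121.69230651855469), (14.97690486907959, 23.574756622314453), 56.30992889404297)
ring side 418.0 (192, 293, 70, 52)
ring side 586.5 (212, 289, 41, 44)
ring side 541.0 (197, 282, 31, 44)
ring side 100.5 (248, 275, 22, 9)
cupbody top ((395.7372131347656, 217.2226104736328), (27.68118667602539, 42.46157455444336), 19.98310661315918)
pink top ((406.5094299316406, 187.2169647216797), (29.944599151611328, 22.66448974609375), 15.945395469665527)
ring top 336.0 (148, 234, 40, 19)
ring top 322.0 (147, 209, 40, 19)
```

```bash
python3 -c "
import cv2,numpy as np
a=[cv2.resize(cv2.imread(f'pics/cm_{n}.png'),(400,420)) for n in('side','top')]
cv2.imwrite('pics/cm.png',np.hstack(a))"
```

```text
(no output)
```

View pics/cm.png

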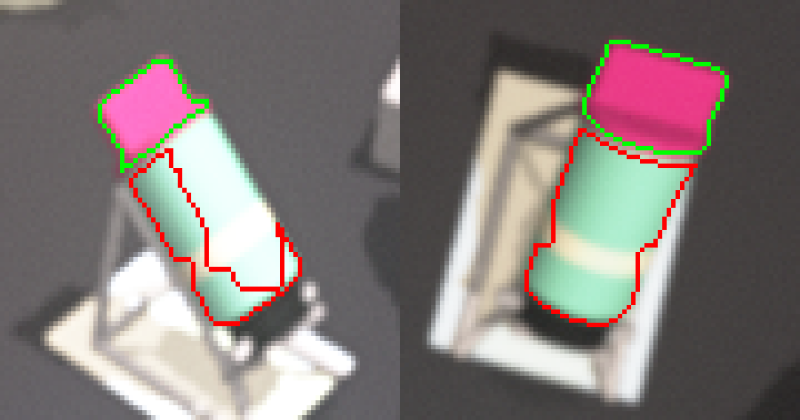

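Run:
```python
from m1 import *
I=load("0"); planes=[]; vis=[]
for n in C:
    box={"side":(275,110,345,175),"top":(360,165,430,250)}[n]
    f=I[n].astype(int); f=cv2.GaussianBlur(I[n],(3,3),0).astype(int)
    m=((f[...,1]-f[...,2])>12).astype(np.uint8)*255
    z=np.zeros_like(m); z[box[1]:box[3],box[0]:box[2]]=m[box[1]:box[3],box[0]:box[2]]
    ys,xs=np.nonzero(cv2.morphologyEx(z,cv2.MORPH_OPEN,np.ones((3,3)))); P=np.c_[xs,ys].astype(float)
    mu,ax={"side":(None,np.array([.555,.832])),"top":(None,np.array([-.3,.954]))}[n]
    mu=P.mean(0)
    for it in range(6):
        a=ax/np.linalg.norm(ax); b=np.array([-a[1],a[0]]); s=(P-mu)@a; t=(P-mu)@b
        E=[]
        for k in np.unique(np.round(s)):
            q=t[np.abs(s-k)<.6]
            if len(q)>10 and q.max()-q.min()>21: E.append((k,q.min()-.5,q.max()+.5))
        E=np.array(E); l=np.polyfit(E[:,0],E[:,1],1);h=np.polyfit(E[:,0],E[:,2],1)
        sl=(l[0]+h[0])/2; ax=a+sl*b
    ln=[]
    for p in(l,h):
        A,B=[mu+a*s0+b*np.polyval(p,s0) for s0 in(-15,15)]
        ln.append((A,B))
    print(n,"width",h[1]-l[1],"slopes",l[0],h[0],"centre",mu+b*(l[1]+h[1])/2, "srange",E[0,0],E[-1,0])
    N=[]
    for A,B in ln:
        o,d1=ray(n,A);_,d2=ray(n,B);k=np.cross(d1,d2);N.append(k/np.linalg.norm(k))
    # bisector plane
    k=N[0]+N[1]; k/=np.linalg.norm(k); planes.append((k,k@o))
    print(" ang between tangents",np.arccos(N[0]@N[1]))
    v=cv2.resize(I[n],None,fx=5,fy=5,interpolation=0)
    for A,B in ln: cv2.line(v,tuple(((A+.5)*5).astype(int)),tuple(((B+.5)*5).astype(int)),(0,0,255),1)
    vis.append(cv2.resize(v[box[1]*5-25:box[3]*5+25,box[0]*5-25:box[2]*5+25],(400,400)))
cv2.imwrite("pics/cl.png",np.hstack(vis))
d=np.cross(planes[0][0],planes[1][0]); d/=np.linalg.norm(d); d*=np.sign(d[2])
X=np.linalg.lstsq(np.array([p[0] for p in planes]),np.array([p[1] for p in planes]),rcond=None)[0]
print("dir",d,"elev",np.degrees(np.arcsin(d[2])),"az",np.arctan2(d[1],d[0]))
for z in(.05,.1,.15): print(X+d*(z-X[2])/d[2])
for n in C:
    o=np.array(C[n]['position']); w=np.cross(d,(o-X)); print(n,"dist to axis",np.linalg.norm(w))
```

```text
side width 24.430354456401055 slopes 0.004947121181351135 -0.004947121181146183 centre [312.93991082 144.40464286] srange -18.0 18.0
 ang between tangents 0.06120474617595078
top width 26.47001713865493 slopes 0.0402427235559644 -0.039058740562088065 centre [395.24080677 216.30684604] srange -19.0 19.0
 ang between tangents 0.0919562179685142
dir [ 0.76678075 -0.23483206  0.59741208] elev 36.68477546691606 az -0.2971873320957158
[ 0.49655769 -0.25102747  0.05      ]
[ 0.56073288 -0.27068158  0.1       ]
[ 0.62490808 -0.29033569  0.15      ]
side dist to axis 0.9861064898998604
top dist to axis 0.9766554100539723
```

View pics/cl.png

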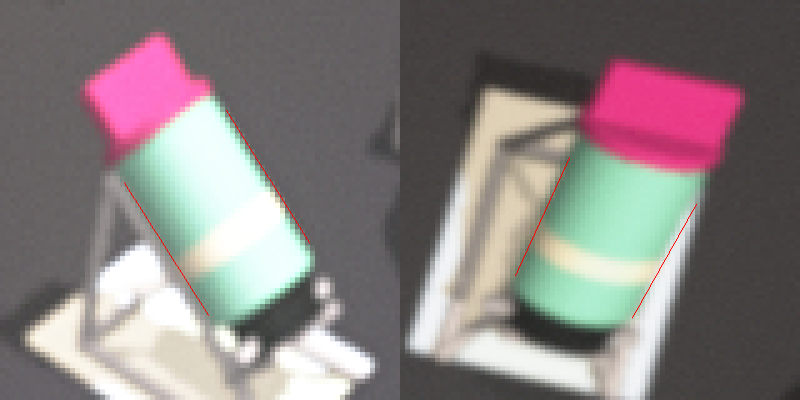

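```bash
cat > axis.py <<'E'
from m1 import *
from scipy.stats import theilslopes
from scipy.ndimage import map_coordinates
def axis(I,boxes,ax0,half=22,srange=(-15,15),out="pics/cl2.png",chan=None):
    planes=[];vis=[]
    for n in C:
        f=I[n].astype(float); g=f[...,1]-f[...,2]
        mu=np.array(boxes[n][0],float); a=np.array(ax0[n],float)
        for it in range(4):
            a/=np.linalg.norm(a); b=np.array([-a[1],a[0]]); T=np.arange(-half,half,.1); L=[];H=[]
            for s in np.arange(srange[0],srange[1]+.1,1):
                p=mu+a*s+T[:,None]*b
                v=map_coordinates(g,[p[:,1],p[:,0]],order=1)
                c=np.abs(T)<6; lv=np.median(v[c])
                if lv<15: continue
                k=np.nonzero(v>lv*.4)[0]
                L.append((s,T[k[0]]));H.append((s,T[k[-1]]))
            L=np.array(L);H=np.array(H)
            l=theilslopes(L[:,1],L[:,0])[:2];h=theilslopes(H[:,1],H[:,0])[:2]
            mu=mu+b*(l[1]+h[1])/2; a=a+b*(l[0]+h[0])/2
        N=[];v=cv2.resize(I[n],None,fx=5,fy=5,interpolation=0); c0=mu
        for p in(l,h):
            A,B=[mu+a/np.linalg.norm(a)*s0+b*(np.polyval(p,s0)-(l[1]+h[1])/2-(l[0]+h[0])/2*s0) for s0 in(-15,15)]
            o,d1=ray(n,A);_,d2=ray(n,B);k=np.cross(d1,d2);N.append(k/np.linalg.norm(k))
            cv2.line(v,tuple(((A+.5)*5).astype(int)),tuple(((B+.5)*5).astype(int)),(0,0,255),1)
        x,y=(mu*5).astype(int); vis.append(v[max(y-200,0):y+200,max(x-200,0):x+200].copy())
        k=N[0]+N[1];k/=np.linalg.norm(k);planes.append((k,k@o))
        print(n,"centre",mu,"w",h[1]-l[1],"slopes",l[0],h[0],"n",len(L))
    vis=[cv2.resize(x,(400,400)) for x in vis];cv2.imwrite(out,np.hstack(vis))
    d=np.cross(planes[0][0],planes[1][0]);d/=np.linalg.norm(d);d*=np.sign(d[2])
    X=np.linalg.lstsq(np.array([p[0] for p in planes]),np.array([p[1] for p in planes]),rcond=None)[0]
    return d,X
E
python3 - <<'E'
from axis import *
I=load("0")
d,X=axis(I,{"side":[(313,145)],"top":[(396,216)]},{"side":(.555,.832),"top":(-.3,.954)},srange=(-13,13))
print("dir",d,"elev",np.degrees(np.arcsin(d[2])),"az",np.arctan2(d[1],d[0]))
for z in(.05,.1,.15): print(X+d*(z-X[2])/d[2])
print("bar top mid",tri((294.6,116.6),(410.4,178.5)))
E
```

```text
side centre [313.11141097 144.92568138] w 24.60000000000035 slopes 0.0 0.0 n 20
top centre [395.39430621 215.79468594] w 25.322916666667027 slopes 0.033333333333333805 -0.03750000000000053 n 22
dir [ 0.75444452 -0.21771075  0.61920554] elev 38.25814163764545 az -0.280938704189028
[ 0.49977948 -0.25272695  0.05      ]
[ 0.56069984 -0.2703068   0.1       ]
[ 0.6216202  -0.28788665  0.15      ]
bar top mid (array([ 0.60683094, -0.28189072,  0.14113301]), np.float64(0.00014683329642843046))
```

View pics/cl2.png

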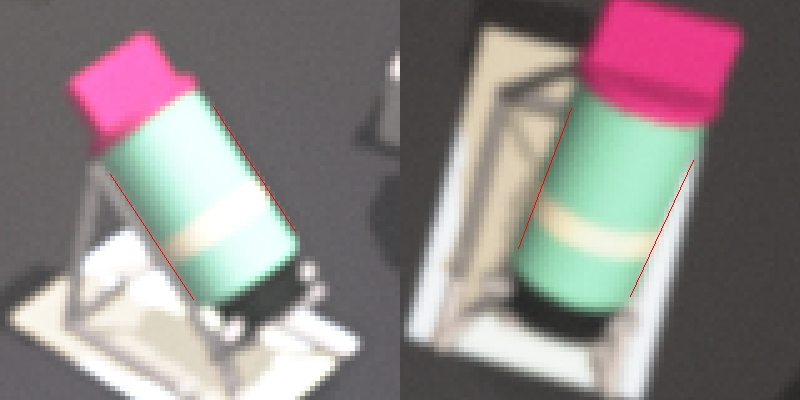

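Run:
```python
from m1 import *
from scipy.optimize import least_squares
I=load("0")
A=plane("top",(357,243.7),.004);B=plane("top",(403.7,255.5),.004); print("rack front edge",A,B,"az",np.arctan2(*(A-B)[[1,0]])-np.pi/2, np.linalg.norm(A-B))
for n in C:
    v=I[n]; bx={"side":(188,272,262,350),"top":(138,198,205,272)}[n]
    g=v[bx[1]:bx[3],bx[0]:bx[2]]
    w=cv2.inRange(cv2.cvtColor(g,cv2.COLOR_BGR2HSV),(0,0,{"side":222,"top":205}[n]),(180,45,255))
    cs=sorted(cv2.findContours(w,cv2.RETR_EXTERNAL,cv2.CHAIN_APPROX_NONE)[0],key=cv2.contourArea)[-3:]
    o=cv2.resize(g,None,fx=5,fy=5,interpolation=0); 
    for k in cs: print(n,cv2.contourArea(k),cv2.boundingRect(k)); cv2.drawContours(o,[k*5+2],-1,(0,0,255),1)
    cv2.imwrite(f"pics/ring_{n}.png",o)
a=[cv2.resize(cv2.imread(f'pics/ring_{n}.png'),(400,400)) for n in C]
cv2.imwrite('pics/ring.png',np.hstack(a))
```

```text
rack front edge [ 0.48583723 -0.19438698  0.004     ] [ 0.46149711 -0.30171948  0.004     ] az -0.22300145627456902 0.11005775136227028
side 126.5 (9, 49, 63, 28)
side 505.5 (9, 11, 31, 42)
side 536.0 (32, 17, 32, 43)
top 5.0 (28, 67, 4, 3)
top 301.0 (10, 11, 38, 18)
top 302.5 (10, 36, 39, 18)
```

View pics/ring.png

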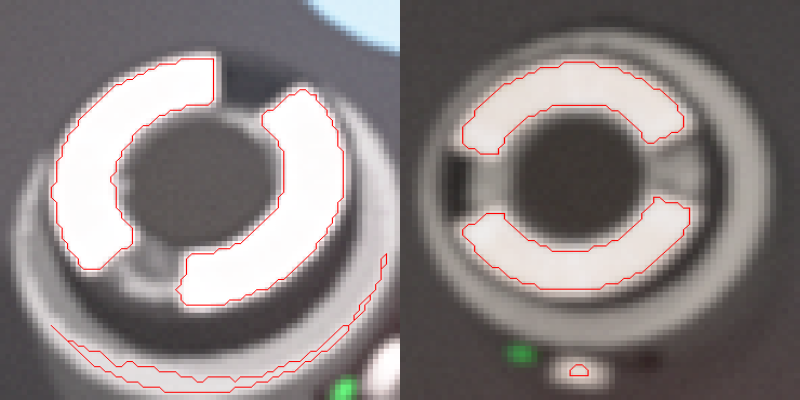

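```bash
cat > sock.py <<'E'
from m1 import *
from scipy.optimize import least_squares
def ring(I,n,z):
    bx={"side":(188,272,262,350),"top":(138,198,205,272)}[n]
    g=I[n][bx[1]:bx[3],bx[0]:bx[2]]
    w=cv2.inRange(cv2.cvtColor(g,cv2.COLOR_BGR2HSV),(0,0,{"side":222,"top":190}[n]),(180,45,255))
    cs=sorted([k for k in cv2.findContours(w,cv2.RETR_EXTERNAL,cv2.CHAIN_APPROX_NONE)[0] if cv2.boundingRect(k)[1]<(48 if n=="side" else 60)],key=cv2.contourArea)[-2:]
    S=[np.array([plane(n,p[0]+np.array(bx[:2]),z)[:2] for p in k]) for k in cs]
    P=np.vstack(S); c,r=cv2.minEnclosingCircle((P*1000).astype(np.float32)); c=np.array(c)/1000
    for i in range(5):
        R=np.hypot(*(P-c).T); th=np.arctan2(*(P-c).T[::-1])
        q=P[R>.92*np.median(R[R>.85*R.max()])]
        s=least_squares(lambda v:np.hypot(q[:,0]-v[0],q[:,1]-v[1])-v[2],[*c,r/1000],loss='soft_l1',f_scale=.001).x; c=s[:2]
    # gaps
    ang=[]
    for k in S:
        Rk=np.hypot(*(k-c).T); kk=k[(Rk>.6*s[2])&(Rk<1.05*s[2])]
        t=np.arctan2(*(kk-c).T[::-1]); m=np.angle(np.exp(1j*t).mean()); dt=np.angle(np.exp(1j*(t-m)))
        ang.append((m+dt.min(),m+dt.max()))
    g=[np.angle(np.exp(1j*(ang[0][1]+ang[1][0]))),]
    mid1=(np.exp(1j*ang[0][1])+np.exp(1j*ang[1][0])); mid2=(np.exp(1j*ang[1][1])+np.exp(1j*ang[0][0]))
    return c,s[2],np.angle(mid1),np.angle(mid2),[np.angle(np.exp(1j*(ang[1][0]-ang[0][1]))),np.angle(np.exp(1j*(ang[0][0]-ang[1][1])))]
if __name__=="__main__":
    I=load("0")
    for z in(.09,.1,.11):
        for n in C: print(z,n,[np.round(x,4) for x in ring(I,n,z)])
    # knob
    H=cv2.cvtColor(I["top"],cv2.COLOR_BGR2HSV)
E
python3 sock.py
```

```text
0.09 side [array([0.4955, 0.2147]), np.float64(0.0461), np.float64(1.6836), np.float64(-1.4473), array([0.5673, 0.6039])]
0.09 top [array([0.4927, 0.2192]), np.float64(0.0449), np.float64(1.6975), np.float64(-1.4517), array([0.6118, 0.6655])]
0.1 side [array([0.4917, 0.2187]), np.float64(0.0454), np.float64(1.6836), np.float64(-1.4473), array([0.5673, 0.6039])]
0.1 top [array([0.4914, 0.2169]), np.float64(0.0444), np.float64(1.6975), np.float64(-1.4517), array([0.6118, 0.6655])]
0.11 side [array([0.4879, 0.2228]), np.float64(0.0446), np.float64(1.6836), np.float64(-1.4473), array([0.5673, 0.6039])]
0.11 top [array([0.4901, 0.2146]), np.float64(0.044), np.float64(1.6975), np.float64(-1.4517), array([0.6118, 0.6655])]
```

The enlarged crop shows an evenly lit blue disc next to the blender. Its measured diameter is 171 mm in the top view (173–179 mm in the side view) against the 170 mm given, so the small blue disc is the mat, centred at about (0.505, 0.012). The socket is at (0.4915, 0.218) with its rim at about z=0.10. Its slots point along about 1.69 rad (ring gaps at top (149,229) and (188,224)). Both views agree on the cup's axis to a few mm. Next I move to above the cup.

```bash
python3 - <<'E'
from h import *
A=plane("top",(397.4,174.3),.145);B=plane("top",(423.6,182.6),.145);print(A,B,np.linalg.norm(A-B),"az",np.arctan2(*(A-B)[[1,0]])-np.pi/2)
E
python3 -m creep '0 0 0 -2 16 -4.5 100;0 0 0 -2 32.5 -9 100;0 0 0 -2 32.5 -9 100;0 0 0 -2 32.5 -9 100;0 0 0 -2 32.5 -9 100;0 0 0 -2 32.5 -9 100;0 0 0 -2 32.5 -9 100;0 0 0 -2 32.5 -9 100;0 0 0 -2 32.5 -9 100;0 0 0 -2 32.5 -9 100;0 0 0 -2 32.5 -9 100;0 0 0 -2 32.5 -9 100;0 0 0 0 16 -4.5 100;0.12 0 0 0 0 0 100;0.12 0 0 0 0 0 100;0.12 0 0 0 0 0 100;0.12 0 0 0 0 0 100;0.12 0 0 0 0 0 100;0.12 0 0 0 0 0 100;0 0 0 0 0 0 100'
```

```text
[ 0.61382724 -0.25391857  0.145     ] [ 0.59819321 -0.30808482  0.145     ] 0.05637735264633681 az -0.2809937567982135
time_s: 1.77
eef_pos: [0.5656, -0.2714, 0.2296]
tool_rot: [[-0.001, 0.964, -0.267], [0.001, -0.267, -0.964], [-1.0, -0.001, -0.0]]
contact_force: [-0.5, 0.0, -0.1]
width: 0.997
```

The tool is over the cup, and the bar measures 56.4 mm, matching the 56 mm given, with azimuth -0.28. I'll descend partway and look.

```bash
python3 -m creep '0.01 0 0 15 0 0 100;0 0 0 20 0 0 100;0 0 0 20 0 0 100;0 0 0 15 0 0 100;0 0 0 0 0 0 100'
python3 - <<'E'
from h import *
from plant import optics
v=[]
for n,b in(("side",(255,70,375,190)),("top",(340,140,460,260))):
    i=optics.read_camera(n)[:,:,::-1]; v.append(cv2.resize(i[b[1]:b[3],b[0]:b[2]],(400,400),interpolation=3))
cv2.imwrite("pics/pre.png",np.hstack(v))
E
```

```text
time_s: 2.18
eef_pos: [0.5641, -0.2706, 0.1552]
tool_rot: [[-0.007, 0.963, -0.269], [0.004, -0.269, -0.963], [-1.0, -0.007, -0.002]]
contact_force: [-0.9, 0.7, -0.9]
width: 1.001
```

View pics/pre.png

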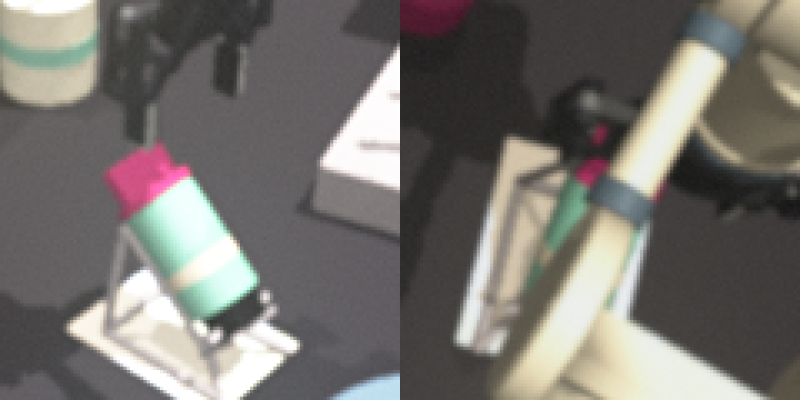

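Run:
```python
from h import *
p=proj("side",[[.5641,-.2706,.168],[.566,-.271,.106]]);print((p-[255,70])*400/120)
```

```text
[[180.1534426  147.56312505]
 [172.58941414 217.54997315]]
```

Run:
```python
from h import *
from plant import optics,bot
i=np.ascontiguousarray(optics.read_camera("side")[:,:,::-1]); s=bot.state(); R=s['tool_rot'];p=s['eef_pos']
b=(255,40,355,140); v=cv2.resize(i[b[1]:b[3],b[0]:b[2]],(600,600),interpolation=3)
for back in(0,.013,.03):
  for w in(-.0425,0,.0425):
    q=(proj("side",[p-R[:,0]*back+R[:,2]*w])[0]-b[:2]+.5)*6; cv2.circle(v,tuple(q.astype(int)),4,{0:(0,0,255),.013:(0,255,0),.03:(255,0,0)}[back],1)
cv2.imwrite("pics/pre2.png",v)
```

```text
(no output)
```

View pics/pre2.png

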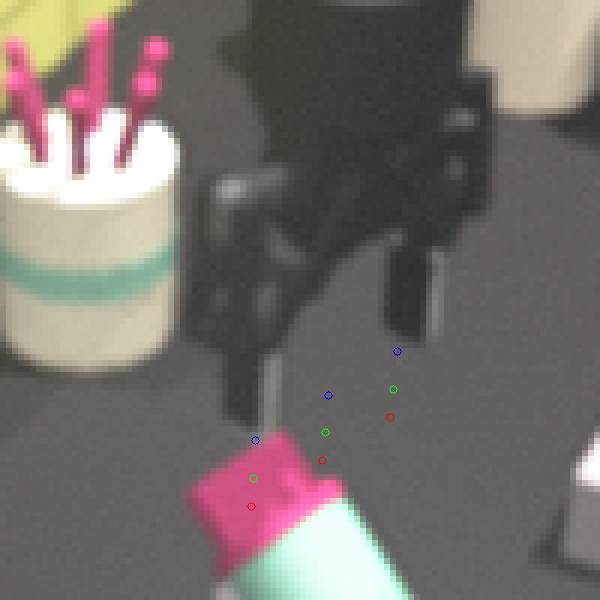

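The image shows the fingertips about 30 mm behind where the state puts them. I'll close the gripper in the air and compare before trusting the height.

```bash
python3 -m creep '0 0 0 -20 0 0 0;0 0 0 -20 0 0 0;0 0 0 0 0 0 0;0 0 0 0 0 0 0;0 0 0 0 0 0 0;0 0 0 0 0 0 0;0 0 0 0 0 0 0;0 0 0 0 0 0 0;0 0 0 0 0 0 0'
python3 - <<'E'
from h import *
from plant import optics,bot
i=np.ascontiguousarray(optics.read_camera("side")[:,:,::-1]); s=bot.state(); R=s['tool_rot'];p=s['eef_pos'];print(p,s['width'])
b=(255,20,355,120); v=cv2.resize(i[b[1]:b[3],b[0]:b[2]],(600,600),interpolation=3)
for back in(0,.013,.03):
  for w in(-.0425,0,.0425):
    q=(proj("side",[p-R[:,0]*back+R[:,2]*w])[0]-b[:2]+.5)*6; cv2.circle(v,tuple(q.astype(int)),4,{0:(0,0,255),.013:(0,255,0),.03:(255,0,0)}[back],1)
cv2.imwrite("pics/pre3.png",v)
E
```

```text
time_s: 3.08
eef_pos: [0.5656, -0.2714, 0.1995]
tool_rot: [[-0.001, 0.962, -0.273], [0.001, -0.273, -0.962], [-1.0, -0.001, -0.0]]
contact_force: [1.0, -0.0, 0.3]
width: -0.001
[ 0.56561067 -0.27139444  0.19974602] 0.0015997566189331809
```

View pics/pre3.png

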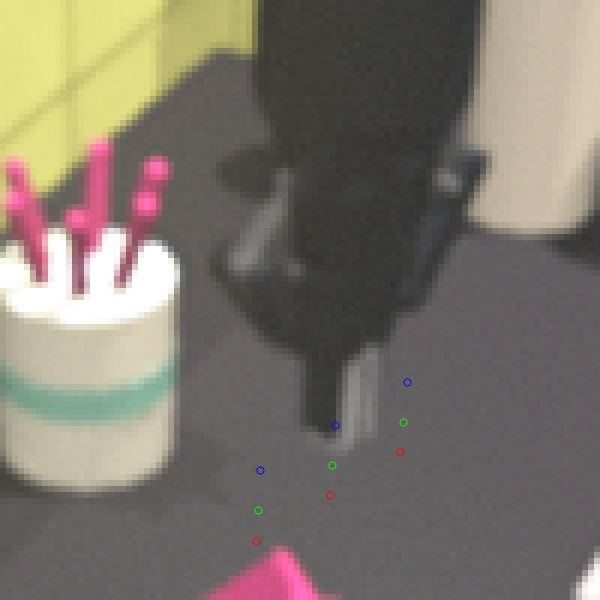

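The shut tips appear at crop (345,445), against (330,495) predicted, a gap of about 21 mm. I'll settle it by touching the bare counter with the shut fingers at a free spot, (0.50,-0.13).

```bash
python3 -m creep '0 0 0 0 -10 -11.5 0;0 0 0 0 -20.4 -23.5 0;0 0 0 0 -20.4 -23.5 0;0 0 0 0 -20.4 -23.5 0;0 0 0 0 -20.4 -23.5 0;0 0 0 0 -10.4 -12 0;0 0 0 20 0 0 0;0 0 0 30 0 0 0;0 0 0 30 0 0 0;0 0 0 30 0 0 0;0 0 0 30 0 0 0;0 0 0 20 0 0 0;0 0 0 5 0 0 0;0 0 0 0 0 0 0'
```

```text
time_s: 4.3
eef_pos: [0.4984, -0.1302, 0.0334]
tool_rot: [[-0.004, 0.962, -0.273], [0.001, -0.273, -0.962], [-1.0, -0.004, -0.0]]
contact_force: [1.3, 0.4, 1.2]
width: 0.001
```

Run:
```python
from h import *
from plant import optics,bot
i=np.ascontiguousarray(optics.read_camera("side")[:,:,::-1]); s=bot.state(); R=s['tool_rot'];p=s['eef_pos'];print(p,s['width'],s['contact_force'])
b=(265,130,365,230); v=cv2.resize(i[b[1]:b[3],b[0]:b[2]],(600,600),interpolation=3)
for back in(0,.02):
    q=(proj("side",[p-R[:,0]*back])[0]-b[:2]+.5)*6; cv2.circle(v,tuple(q.astype(int)),4,(0,0,255),1);print(q)
cv2.imwrite("pics/pr4.png",v)
cv2.imwrite("pics/pr4t.png",optics.read_camera("top")[:,:,::-1])
```

```text
[ 0.49959412 -0.13056145  0.03549524] -0.003619680779353507 [-0.17562432 -0.07477744  0.02750604]
[244.80899828 420.91363063]
[247.80077087 385.30216633]
```

View pics/pr4.png

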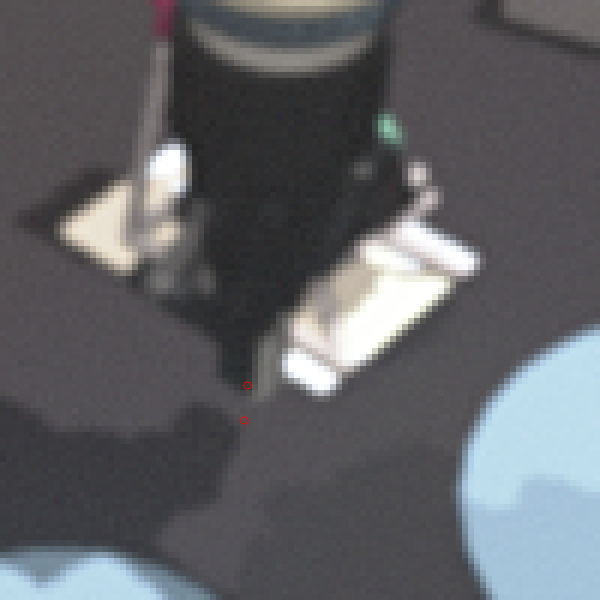

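View pics/pr4t.png

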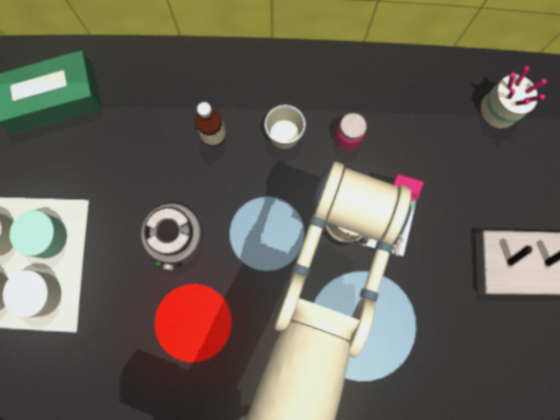

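```bash
for k in 1; do python3 -m creep '0 0 0 10 0 0 0;0 0 0 10 0 0 0;0 0 0 5 0 0 0;0 0 0 0 0 0 0'; done
```

```text
time_s: 4.73
eef_pos: [0.4987, -0.1303, 0.0085]
tool_rot: [[-0.003, 0.962, -0.273], [0.001, -0.273, -0.962], [-1.0, -0.003, -0.0]]
contact_force: [-0.6, 0.3, 0.1]
width: 0.002
```

```bash
python3 -m creep '0 0 0 4 0 0 0;0 0 0 3 0 0 0;0 0 0 0 0 0 0'
```

```text
time_s: 4.98
eef_pos: [0.4994, -0.1305, 0.0026]
tool_rot: [[-0.001, 0.962, -0.273], [0.0, -0.273, -0.962], [-1.0, -0.001, -0.0]]
contact_force: [0.6, 0.3, -0.2]
width: -0.002
```

```bash
python3 -m creep '0 0 0 3 0 0 0;0 0 0 2 0 0 0;0 0 0 0 0 0 0'
python3 - <<'E'
from h import *
from plant import optics,bot
i=np.ascontiguousarray(optics.read_camera("side")[:,:,::-1]); s=bot.state(); R=s['tool_rot'];p=s['eef_pos'];print(p,s['width'],s['contact_force'])
b=(275,160,345,230); v=cv2.resize(i[b[1]:b[3],b[0]:b[2]],(600,600),interpolation=3)
for back in(0,.02):
    q=(proj("side",[p-R[:,0]*back])[0]-b[:2]+.5)*600/70; cv2.circle(v,tuple(q.astype(int)),4,(0,0,255),1);print(q)
cv2.imwrite("pics/pr5.png",v)
E
```

```text
time_s: 5.23
eef_pos: [0.4995, -0.1305, -0.0022]
tool_rot: [[-0.001, 0.962, -0.273], [0.0, -0.273, -0.962], [-1.0, -0.001, -0.0]]
contact_force: [-0.7, 0.7, 0.4]
width: -0.0
[ 0.49952892 -0.13055858 -0.00193864] -7.846741564944484e-05 [-0.45510249  0.7711548   0.54947273]
[256.53966768 435.09808832]
[260.56512042 387.22618694]
```

View pics/pr5.png

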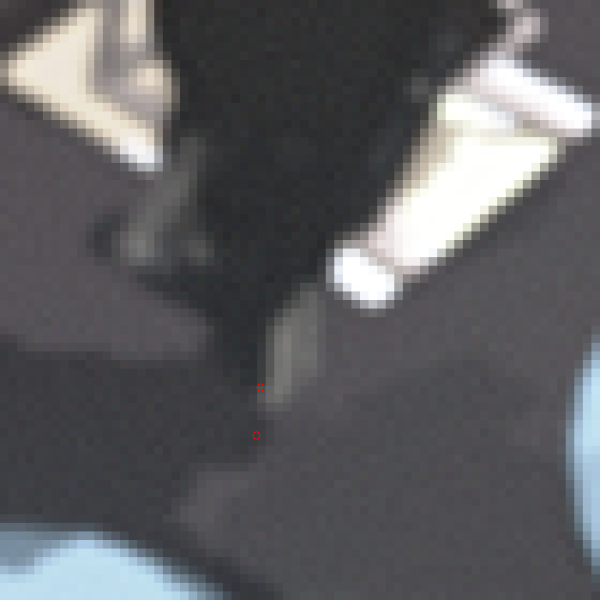

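```bash
python3 -m creep '0 0 0 3 0 0 0;0 0 0 3 0 0 0;0 0 0 0 0 0 0'; python3 -c "
from plant import bot;print(bot.state()['contact_force'])"
```

```text
time_s: 5.53
eef_pos: [0.4992, -0.1305, -0.0085]
tool_rot: [[-0.001, 0.962, -0.273], [0.0, -0.273, -0.962], [-1.0, -0.001, -0.0]]
contact_force: [-0.8, -0.1, 0.1]
width: 0.002
[-0.82550072 -0.05421756  0.12756201]
```

```bash
python3 -m creep '0 0 0 2 0 0 0;0 0 0 2 0 0 0;0 0 0 0 0 0 0'
```

```text
time_s: 5.78
eef_pos: [0.4994, -0.1305, -0.0123]
tool_rot: [[-0.001, 0.962, -0.273], [0.0, -0.273, -0.962], [-1.0, -0.001, -0.0]]
contact_force: [0.5, 0.2, 0.6]
width: -0.005
```

```bash
python3 -m creep '0 0 0 2 0 0 0;0 0 0 0 0 0 0'
```

```text
time_s: 5.95
eef_pos: [0.4995, -0.1305, -0.0141]
tool_rot: [[-0.0, 0.962, -0.273], [0.0, -0.273, -0.962], [-1.0, -0.0, -0.0]]
contact_force: [-0.3, -0.1, 0.1]
width: -0.001
```

```bash
python3 -m creep '0 0 0 2 0 0 0;0 0 0 0 0 0 0'
```

```text
time_s: 6.12
eef_pos: [0.4995, -0.1305, -0.0161]
tool_rot: [[-0.0, 0.962, -0.273], [0.0, -0.273, -0.962], [-1.0, -0.0, -0.0]]
contact_force: [-1.0, 0.2, -0.8]
width: -0.004
```

```bash
python3 -m creep '0 0 0 2 0 0 0;0 0 0 0 0 0 0'
```

```text
time_s: 6.28
eef_pos: [0.4995, -0.1305, -0.0181]
tool_rot: [[-0.0, 0.962, -0.273], [0.0, -0.273, -0.962], [-1.0, -0.0, -0.0]]
contact_force: [-0.1, 0.2, 0.4]
width: 0.001
```

```bash
python3 -m creep '0 0 0 2 0 0 0;0 0 0 0 0 0 0'
python3 - <<'E'
from h import *
from plant import optics,bot
i=np.ascontiguousarray(optics.read_camera("side")[:,:,::-1]); s=bot.state(); R=s['tool_rot'];p=s['eef_pos'];print(p,s['width'],s['contact_force'])
b=(275,160,345,230); v=cv2.resize(i[b[1]:b[3],b[0]:b[2]],(600,600),interpolation=3)
for back in(0,.02):
    q=(proj("side",[p-R[:,0]*back])[0]-b[:2]+.5)*600/70; cv2.circle(v,tuple(q.astype(int)),4,(0,0,255),1);print(q)
cv2.imwrite("pics/pr6.png",v)
E
```

```text
time_s: 6.45
eef_pos: [0.4995, -0.1305, -0.0202]
tool_rot: [[-0.0, 0.962, -0.273], [0.0, -0.273, -0.962], [-1.0, -0.001, -0.0]]
contact_force: [0.3, -0.3, -0.6]
width: -0.001
[ 0.49949526 -0.1305325  -0.0200241 ] -0.0040391997637033526 [ 0.13684193 -0.20467156 -0.24763281]
[253.05892289 477.1883524 ]
[256.96542853 430.66393983]
```

View pics/pr6.png

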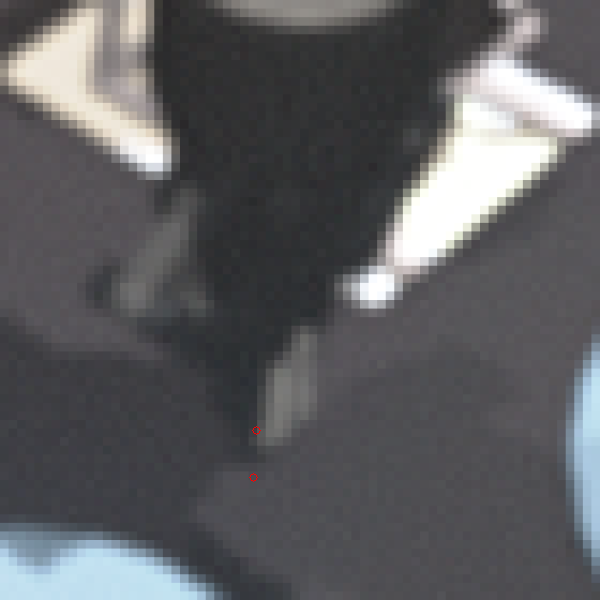

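```bash
python3 -m creep '0 0 0 2 0 0 0;0 0 0 0 0 0 0'
```

```text
time_s: 6.67
eef_pos: [0.4995, -0.1306, -0.0221]
tool_rot: [[-0.0, 0.962, -0.273], [0.0, -0.273, -0.962], [-1.0, -0.0, 0.0]]
contact_force: [0.0, -0.2, 0.7]
width: 0.001
```

```bash
python3 -m creep '0 0 0 2 0 0 0;0 0 0 0 0 0 0'
```

```text
time_s: 6.83
eef_pos: [0.4995, -0.1306, -0.0241]
tool_rot: [[-0.0, 0.962, -0.273], [0.0, -0.273, -0.962], [-1.0, -0.0, 0.0]]
contact_force: [0.0, 0.4, -0.9]
width: -0.002
```

```bash
python3 -m creep '0 0 0 1.5 0 0 0;0 0 0 0 0 0 0'
```

```text
time_s: 7.0
eef_pos: [0.4998, -0.1306, -0.025]
tool_rot: [[0.0, 0.962, -0.273], [-0.0, -0.273, -0.962], [-1.0, 0.0, -0.0]]
contact_force: [-0.9, 1.2, 2.4]
width: 0.001
```

Contact at a reading of about -0.025 m, so the reported TCP is roughly 25 mm off in z. Next I'll check x and y with a picture at the contact.

```bash
python3 -m creep '0 0 0 1.5 0 0 0;0 0 0 0 0 0 0'
python3 - <<'E'
from h import *
from plant import optics,bot
i=np.ascontiguousarray(optics.read_camera("side")[:,:,::-1]); s=bot.state(); R=s['tool_rot'];p=s['eef_pos'];print(p,s['width'],s['contact_force'],s['joint_positions'])
b=(285,185,325,225); v=cv2.resize(i[b[1]:b[3],b[0]:b[2]],(600,600),interpolation=3)
v=cv2.convertScaleAbs(v,alpha=2.0,beta=-20)
X=np.array([p[0],p[1],0])
for dx in(-.011,0,.011):
  for dz in (-.012,0,.012):
    q=(proj("side",[X+R[:,1]*dx+R[:,2]*dz])[0]-b[:2]+.5)*15; cv2.circle(v,tuple(q.astype(int)),4,(0,0,255) if dx or dz else (0,255,0),1)
cv2.imwrite("pics/pr7.png",v)
E
```

```text
time_s: 7.17
eef_pos: [0.4998, -0.1306, -0.025]
tool_rot: [[0.0, 0.962, -0.273], [-0.0, -0.273, -0.962], [-1.0, 0.0, 0.0]]
contact_force: [-5.4, 2.7, 10.4]
width: 0.001
[ 0.49981333 -0.13064577 -0.02498803] 0.004448726738483751 [-5.38047516  1.33710509 11.34916988] [-3.21492057e-01 -5.15291962e-02  1.78970900e+00 -5.50722094e-05
  1.40306323e+00  1.52543623e+00]
```

View pics/pr7.png

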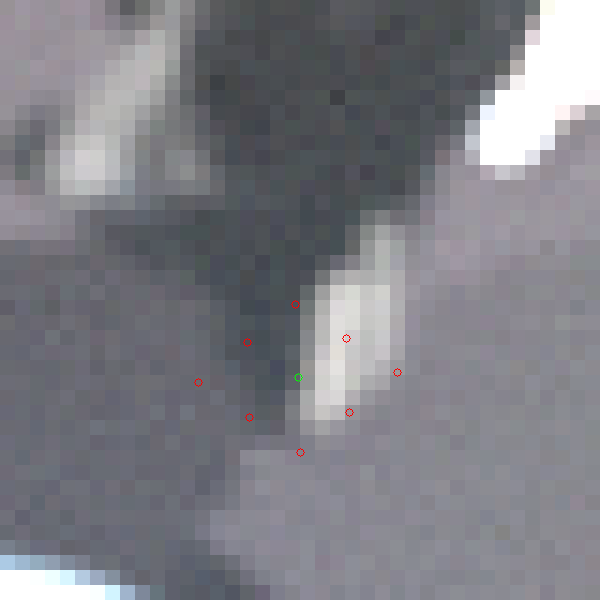

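The z reading is about 25 mm low: the true tip height is the reading plus 25 mm. x and y agree within about 3 mm, which is one pixel. I'll use z_read = z_true − 0.025 with the tool pointing down. Now back above the cup with the gripper open.

```bash
python3 -m creep '0 0 0 -15 0 0 0;0 0 0 -40 0 0 0;0 0 0 -40 0 0 0;0 0 0 -40 0 0 100;0 0 0 -40 0 0 100;0 0 0 -15 10 11.5 100;0 0 0 0 20.3 23 100;0 0 0 0 20.3 23 100;0 0 0 0 20.3 23 100;0 0 0 0 20.3 23 100;0 0 0 0 10 11.5 100;0 0 0 10 0 0 100;0 0 0 20 0 0 100;0 0 0 20 0 0 100;0 0 0 0 0 0 100;0 0 0 0 0 0 100'
```

```text
time_s: 8.55
eef_pos: [0.5646, -0.2676, 0.1113]
tool_rot: [[-0.003, 0.962, -0.272], [0.002, -0.272, -0.962], [-1.0, -0.004, -0.001]]
contact_force: [-0.4, 0.4, 0.5]
width: 1.0
```

```bash
python3 -m creep '0 0 0 10 0 0 100;0 0 0 10 0 0 100;0 0 0 0 0 0 100'
python3 - <<'E'
from h import *
from plant import optics,bot
i=optics.read_camera("side")[:,:,::-1]; print(bot.state()['eef_pos'],bot.state()['contact_force'])
b=(265,70,365,170); cv2.imwrite("pics/pre8.png",cv2.resize(i[b[1]:b[3],b[0]:b[2]],(600,600),interpolation=3))
E
```

```text
time_s: 8.8
eef_pos: [0.5651, -0.2683, 0.0914]
tool_rot: [[-0.002, 0.962, -0.272], [0.001, -0.272, -0.962], [-1.0, -0.002, -0.0]]
contact_force: [0.0, 0.1, -0.1]
width: 0.998
[ 0.56516207 -0.26837844  0.092158  ] [-0.47082767  0.09307898  0.52598625]
```

View pics/pre8.png

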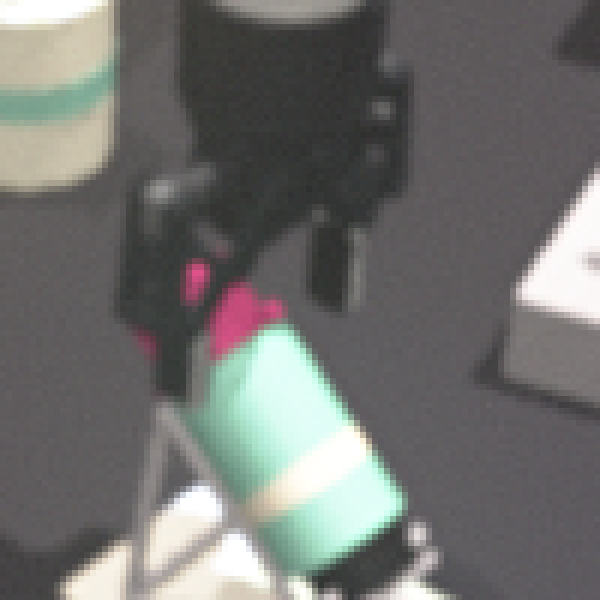

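```bash
python3 -m creep '0 0 0 8 0 0 100;0 0 0 8 0 0 100;0 0 0 6 0 0 100;0 0 0 0 0 0 100'
```

```text
time_s: 9.18
eef_pos: [0.5648, -0.2684, 0.0689]
tool_rot: [[-0.003, 0.962, -0.273], [0.002, -0.273, -0.962], [-1.0, -0.003, -0.001]]
contact_force: [0.1, 0.4, -1.0]
width: 0.999
```

```bash
python3 -m creep '0 0 0 4 0 0 100;0 0 0 3 0 0 100;0 0 0 0 0 0 100'
python3 - <<'E'
from h import *
from plant import optics,bot
i=optics.read_camera("side")[:,:,::-1]; print(bot.state()['eef_pos'],bot.state()['contact_force'])
b=(265,70,365,170); cv2.imwrite("pics/pre9.png",cv2.resize(i[b[1]:b[3],b[0]:b[2]],(600,600),interpolation=3))
E
```

```text
time_s: 9.43
eef_pos: [0.5654, -0.2687, 0.0635]
tool_rot: [[-0.001, 0.962, -0.273], [0.0, -0.273, -0.962], [-1.0, -0.001, -0.0]]
contact_force: [-0.3, 0.3, 0.2]
width: 1.001
[ 0.56553851 -0.26878236  0.06392457] [ 1.07884424 -0.29194251  0.06602743]
```

View pics/pre9.png

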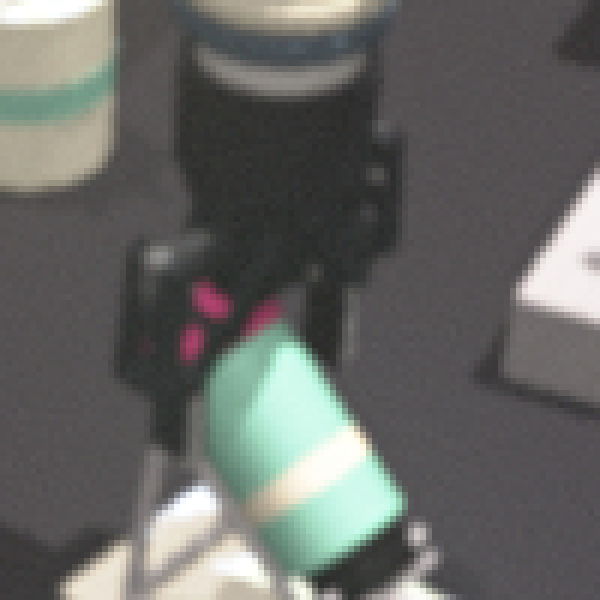

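The fingers straddle the body cleanly, so I'll go down 4 mm and close.

```bash
python3 -m creep '0 0 0 4 0 0 100;0 0 0 0 0 0 0;0 0 0 0 0 0 0;0 0 0 0 0 0 0;0 0 0 0 0 0 0;0 0 0 0 0 0 0;0 0 0 0 0 0 0'
```

```text
time_s: 10.07
eef_pos: [0.5662, -0.2676, 0.0612]
tool_rot: [[0.001, 0.962, -0.272], [0.002, -0.272, -0.962], [-1.0, 0.001, -0.002]]
contact_force: [-0.6, 5.0, 2.9]
width: 0.664
```

```bash
python3 -m creep '0 0 0 -5 0 0 0;0 0 0 -15 0 0 0;0 0 0 -20 0 0 0;0 0 0 -25 0 0 0;0 0 0 -25 0 0 0;0 0 0 -25 0 0 0;0 0 0 -25 0 0 0;0 0 0 -20 0 0 0;0 0 0 -10 0 0 0;0 0 0 0 0 0 0'
python3 - <<'E'
from h import *
from plant import optics,bot
i=optics.read_camera("side")[:,:,::-1]
cv2.imwrite("pics/lift.png",i[0:300,150:500])
print(bot.state()['joint_positions'])
E
```

```text
time_s: 10.9
eef_pos: [0.5663, -0.2695, 0.2332]
tool_rot: [[0.004, 0.962, -0.273], [-0.003, -0.273, -0.962], [-1.0, 0.004, 0.001]]
contact_force: [0.4, 0.2, -3.0]
width: 0.663
[-4.98194457e-01  1.69898014e-01  1.10152620e+00 -2.93870050e-04
  1.86849619e+00  1.34896500e+00]
```

View pics/lift.png

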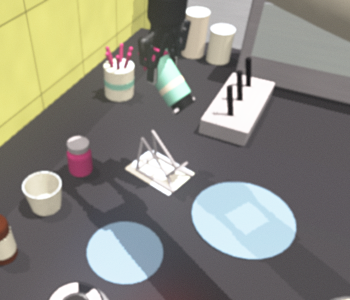

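The cup is held (width 0.663, about 56 mm; 3 N). Now I carry it over the mat, yaw it, then tilt it upright.

```bash
python3 -m creep '0 0 0 0 -5.1 -13.2 0;0 0 0 0 -10.2 -26.4 0;0 0 0 0 -10.2 -26.4 0;0 0 0 0 -10.2 -26.4 0;0 0 0 0 -10.2 -26.4 0;0 0 0 0 -10.2 -26.4 0;0 0 0 0 -10.2 -26.4 0;0 0 0 0 -10.2 -26.4 0;0 0 0 0 -10.2 -26.4 0;0 0 0 0 -10.2 -26.4 0;0 0 0 0 -5.1 -13.2 0;-0.05 0 0 0 0 0 0;-0.09 0 0 0 0 0 0;-0.09 0 0 0 0 0 0;-0.046 0 0 0 0 0 0;0 0 0 0 0 0 0'
```

```text
time_s: 12.28
eef_pos: [0.5385, 0.0136, 0.2277]
tool_rot: [[-0.004, 1.0, 0.002], [0.0, 0.002, -1.0], [-1.0, -0.004, -0.0]]
contact_force: [0.0, -0.4, -3.9]
width: 0.662
```

```bash
python3 -m creep '0 0 0.053 0 0 0 0;0 0 0.1 0 0 0 0;0 0 0.12 0 0 0 0;0 0 0.12 0 0 0 0;0 0 0.12 0 0 0 0;0 0 0.12 0 0 0 0;0 0 0.12 0 0 0 0;0 0 0.08 0 0 0 0;0 0 0.04 0 0 0 0;0 0 0 0 0 0 0;0 0 0 0 0 0 0'
python3 - <<'E'
from h import *
from plant import optics,bot
print(bot.state()['joint_positions'])
for n in C: cv2.imwrite(f"pics/{n}1.png",optics.read_camera(n)[:,:,::-1])
E
```

```text
time_s: 13.2
eef_pos: [0.5589, 0.0142, 0.2299]
tool_rot: [[0.754, 0.657, -0.001], [-0.001, -0.001, -1.0], [-0.657, 0.754, -0.001]]
contact_force: [0.1, -0.3, -1.5]
width: 0.663
[-0.06928223 -0.8555011   2.13338739  0.06093964  1.01140377  1.49424468]
```

View pics/side1.png

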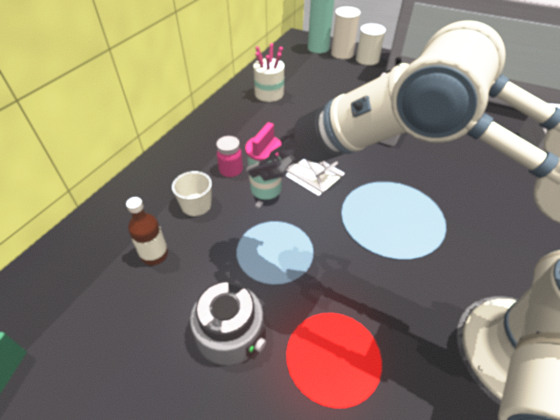

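View pics/top1.png

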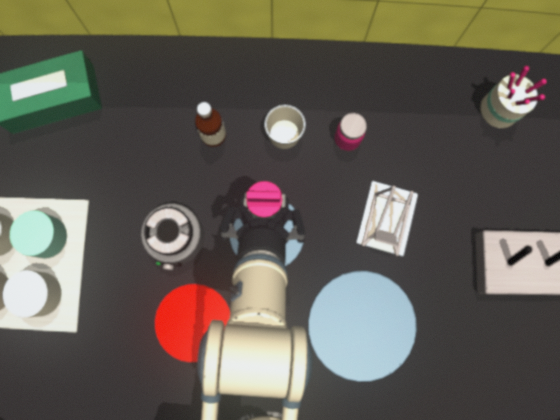

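Tilting drove joint 2 to its limit (-0.8555 of -0.86), and the tool ended up 20 mm farther out. I'll fit a planar arm model to choose a legal placing pose.

```bash
cat > kin.py <<'E'
import numpy as np
from scipy.optimize import least_squares
S=[(.0918,1.23194,1.81977,.26289,-.53897,.20512),(-.05153,1.78971,1.40306,.49981,-.13065,-.02499),(.1699,1.10153,1.8685,.5663,-.2695,.2332),(-.8555,2.13339,1.0114,.5589,.0142,.2299)]
def fk(v,a,b,c):
    h,L1,L2,Lt,e,r0=v; s=a+b
    r=r0+L1*np.sin(a)+L2*np.sin(s)+e*np.cos(s); z=h+L1*np.cos(a)+L2*np.cos(s)-e*np.sin(s)
    return r+Lt*np.sin(s+c),z+Lt*np.cos(s+c)
def res(v):
    o=[]
    for a,b,c,x,y,z in S:
        r,zz=fk(v,a,b,c); o+=[r-np.sqrt(x*x+y*y-.034**2),zz-z]
    return np.array(o+[1e-3*v[4],1e-3*v[5]])
v=least_squares(res,[.3,.4,.4,.2,0,0]).x
def ik(r,z,th):  # th tilt from down
    f=lambda q:np.r_[np.array(fk(v,q[0],q[1],np.pi-th-q[0]-q[1]))-[r,z]]
    best=least_squares(f,[-.5,2.0]);q=best.x; return q[0],q[1],np.pi-th-q[0]-q[1],best.cost
if __name__=="__main__":
    print(v,np.abs(res(v)).max())
    for th in(0,.5,.7,.85):
      for r in(.5,.54,.57,.6,.63): print(th,r,[np.round(ik(r,z,th)[:3],2).tolist() for z in(.23,.15,.07)])
E
python3 kin.py
```

```text
[ 0.16212074  0.36167415  0.56071563  0.35396715  0.10244928 -0.00191187] 0.0011086526298808852
0 0.5 [[-0.18, 1.45, 1.87], [-0.19, 1.6, 1.73], [-0.17, 1.72, 1.58]]
0 0.54 [[-0.07, 1.35, 1.86], [-0.08, 1.5, 1.72], [-0.05, 1.62, 1.58]]
0 0.57 [[0.01, 1.27, 1.86], [0.01, 1.42, 1.72], [0.03, 1.54, 1.58]]
0 0.6 [[0.1, 1.18, 1.86], [0.09, 1.33, 1.72], [0.11, 1.45, 1.58]]
0 0.63 [[0.18, 1.09, 1.87], [0.17, 1.24, 1.73], [0.19, 1.36, 1.59]]
0.5 0.5 [[-0.69, 1.9, 1.43], [-0.72, 2.06, 1.3], [-0.71, 2.2, 1.15]]
0.5 0.54 [[-0.56, 1.83, 1.38], [-0.58, 1.98, 1.24], [-0.56, 2.1, 1.1]]
0.5 0.57 [[-0.47, 1.76, 1.35], [-0.48, 1.91, 1.21], [-0.45, 2.03, 1.06]]
0.5 0.6 [[-0.39, 1.7, 1.33], [-0.39, 1.84, 1.19], [-0.35, 1.96, 1.04]]
0.5 0.63 [[-0.3, 1.63, 1.31], [-0.3, 1.77, 1.17], [-0.26, 1.88, 1.02]]
0.7 0.5 [[-0.9, 2.09, 1.25], [-0.95, 2.26, 1.14], [-0.96, 2.4, 1.0]]
0.7 0.54 [[-0.77, 2.02, 1.19], [-0.79, 2.17, 1.06], [-0.76, 2.3, 0.91]]
0.7 0.57 [[-0.67, 1.96, 1.15], [-0.67, 2.11, 1.01], [-0.64, 2.22, 0.85]]
0.7 0.6 [[-0.57, 1.9, 1.11], [-0.57, 2.04, 0.97], [-0.52, 2.15, 0.81]]
0.7 0.63 [[-0.48, 1.84, 1.08], [-0.47, 1.97, 0.94], [-0.41, 2.07, 0.78]]
0.85 0.5 [[-1.08, 2.24, 1.13], [-1.15, 2.41, 1.03], [-1.18, 2.56, 0.91]]
0.85 0.54 [[-0.92, 2.17, 1.05], [-0.95, 2.32, 0.92], [-0.93, 2.45, 0.77]]
0.85 0.57 [[-0.81, 2.11, 0.99], [-0.82, 2.25, 0.86], [-0.77, 2.37, 0.69]]
0.85 0.6 [[-0.7, 2.05, 0.95], [-0.69, 2.18, 0.8], [-0.63, 2.29, 0.63]]
0.85 0.63 [[-0.6, 1.98, 0.91], [-0.58, 2.11, 0.76], [-0.51, 2.21, 0.59]]
```

Run:
```python
import cv2,numpy as np
a=cv2.resize(cv2.imread("pics/side1.png")[110:220,215:325],(400,400),interpolation=3)
b=cv2.resize(cv2.imread("pics/top1.png")[165:265,215:315],(400,400),interpolation=3)
cv2.imwrite("pics/c1.png",np.hstack([a,b]))
```

```text
(no output)
```

View pics/c1.png

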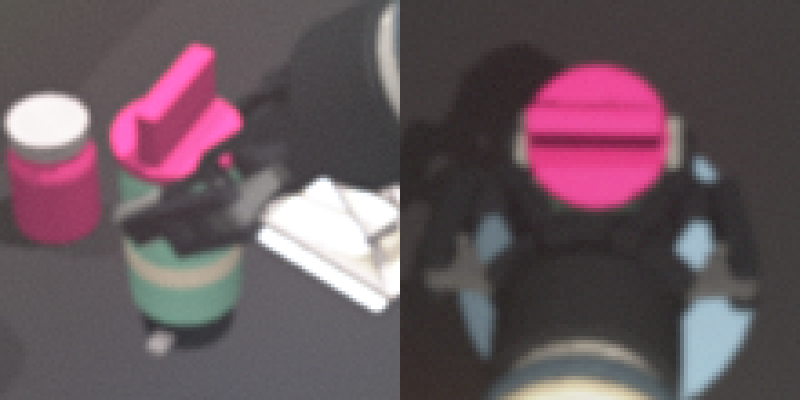

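Run:
```python
from h import *
l=tri((263.4,147.7),(264.2,199.2));b=tri((263.1,132),(264.2,195));print(l,b)
print("lug-ish foot on side at various z",[plane("side",(259,204.3),z) for z in(.15,.17,.19)])
```

```text
(array([0.5260093 , 0.01278858, 0.28196831]), np.float64(0.001051148491408282)) (array([0.52632074, 0.01215047, 0.31382737]), np.float64(0.0006526184191946772))
lug-ish foot on side at various z [array([0.53275266, 0.02535576, 0.15      ]), array([0.52294683, 0.04127233, 0.17      ]), array([0.513141  , 0.05718891, 0.19      ])]
```

The two views put the lid and bar-top axis points within 0.5 mm of each other in x, so the cup hangs upright at (0.526, 0.012) with its foot at z≈0.16. I'll move it 12 mm outward, then lower it.

```bash
python3 -m creep '0 0 0 4.5 4 0 0;0 0 0 4.5 4 0 0;0 0 0 0 0 0 0'; python3 -c "
from plant import bot;print(bot.state()['joint_positions'])"
```

```text
time_s: 13.55
eef_pos: [0.5727, 0.0139, 0.2336]
tool_rot: [[0.758, 0.653, -0.001], [-0.001, -0.0, -1.0], [-0.653, 0.758, 0.0]]
contact_force: [-0.9, -0.5, -3.2]
width: 0.665
[-0.06670074 -0.80975302  2.10603354  0.05921868  0.98756431  1.49488612]
```

```bash
python3 -m creep '0 0 0 6.5 -7.6 0 0;0 0 0 13.1 -15.2 0 0;0 0 0 13.1 -15.2 0 0;0 0 0 13.1 -15.2 0 0;0 0 0 13.1 -15.2 0 0;0 0 0 13.1 -15.2 0 0;0 0 0 13.1 -15.2 0 0;0 0 0 6.5 -7.6 0 0;0 0 0 0 0 0 0'
python3 - <<'E'
from h import *
from plant import optics,bot
print(bot.state()['joint_positions'])
v=[]
for n,b in(("side",(215,150,325,260)),("top",(215,165,315,265))):
    i=optics.read_camera(n)[:,:,::-1]; v.append(cv2.resize(i[b[1]:b[3],b[0]:b[2]],(400,400),interpolation=3))
cv2.imwrite("pics/c2.png",np.hstack(v))
E
```

```text
time_s: 14.3
eef_pos: [0.5698, 0.014, 0.0869]
tool_rot: [[0.752, 0.659, -0.001], [-0.001, -0.0, -1.0], [-0.659, 0.752, 0.0]]
contact_force: [-1.5, -0.0, -3.5]
width: 0.663
[-0.06720267 -0.79768659  2.3553846   0.07425837  0.73470628  1.47178108]
```

View pics/c2.png

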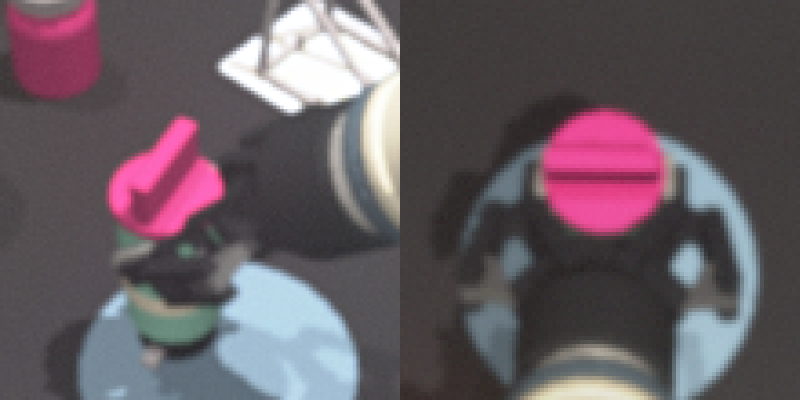

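```bash
python3 - <<'E'
from h import *
print(plane("top",(266,207.5),.14))
E
python3 -m creep '0 0 0 3.3 -3.8 0 0;0 0 0 3.3 -3.8 0 0;0 0 0 0 0 0 0'
```

```text
[0.53784991 0.0120115  0.14      ]
time_s: 14.65
eef_pos: [0.5716, 0.0139, 0.0818]
tool_rot: [[0.757, 0.654, -0.001], [-0.001, -0.0, -1.0], [-0.654, 0.757, 0.001]]
contact_force: [0.3, 0.2, -3.8]
width: 0.665
```

```bash
python3 -m creep '0 0 0 1.3 -1.5 0 0;0 0 0 0 0 0 0'
```

```text
time_s: 14.82
eef_pos: [0.5717, 0.0139, 0.0802]
tool_rot: [[0.757, 0.653, -0.001], [-0.001, -0.0, -1.0], [-0.653, 0.757, 0.001]]
contact_force: [-0.7, 0.2, -3.7]
width: 0.667
```

```bash
python3 -m creep '0 0 0 1.3 -1.5 0 0;0 0 0 1.3 -1.5 0 0;0 0 0 0 0 0 0'
```

```text
time_s: 15.07
eef_pos: [0.5715, 0.0138, 0.0757]
tool_rot: [[0.757, 0.654, -0.001], [-0.001, -0.0, -1.0], [-0.654, 0.757, 0.001]]
contact_force: [-0.8, 0.6, -4.0]
width: 0.663
```

```bash
python3 -m creep '0 0 0 1.3 -1.5 0 0;0 0 0 0 0 0 0'
```

```text
time_s: 15.23
eef_pos: [0.5716, 0.0138, 0.0738]
tool_rot: [[0.757, 0.654, -0.001], [-0.001, -0.0, -1.0], [-0.654, 0.757, 0.001]]
contact_force: [0.7, -0.4, -4.2]
width: 0.665
```

```bash
python3 -m creep '0 0 0 1.3 -1.5 0 0;0 0 0 0 0 0 0'
```

```text
time_s: 15.4
eef_pos: [0.5716, 0.0139, 0.0718]
tool_rot: [[0.757, 0.654, -0.001], [-0.001, -0.0, -1.0], [-0.654, 0.757, 0.001]]
contact_force: [-0.3, -0.5, -3.5]
width: 0.664
```

```bash
python3 -m creep '0 0 0 0.7 -0.8 0 0;0 0 0 0 0 0 0'
```

```text
time_s: 15.57
eef_pos: [0.5716, 0.0138, 0.0709]
tool_rot: [[0.757, 0.654, -0.001], [-0.001, -0.0, -1.0], [-0.654, 0.757, 0.001]]
contact_force: [0.1, 0.4, -3.6]
width: 0.663
```

```bash
python3 -m creep '0 0 0 0.7 -0.8 0 0;0 0 0 0 0 0 0'
```

```text
time_s: 15.73
eef_pos: [0.5717, 0.0138, 0.07]
tool_rot: [[0.757, 0.653, -0.001], [-0.001, -0.0, -1.0], [-0.653, 0.757, 0.001]]
contact_force: [-0.7, 0.3, -3.4]
width: 0.667
```

```bash
python3 -m creep '0 0 0 0.7 -0.8 0 0;0 0 0 0 0 0 0'
```

```text
time_s: 15.9
eef_pos: [0.5718, 0.0138, 0.0691]
tool_rot: [[0.757, 0.653, -0.001], [-0.001, -0.0, -1.0], [-0.653, 0.757, 0.001]]
contact_force: [-0.2, 0.1, -3.7]
width: 0.664
```

```bash
python3 -m creep '0 0 0 0.7 -0.8 0 0;0 0 0 0.7 -0.8 0 0;0 0 0 0 0 0 0'
```

```text
time_s: 16.15
eef_pos: [0.5727, 0.0138, 0.0692]
tool_rot: [[0.759, 0.651, -0.001], [-0.001, -0.0, -1.0], [-0.651, 0.759, 0.001]]
contact_force: [-3.7, -0.1, 4.8]
width: 0.662
```

```bash
python3 -m creep '0 0 0 0.7 -0.8 0 0;0 0 0 0.7 -0.8 0 0;0 0 0 0 0 0 0'
python3 - <<'E'
from h import *
from plant import optics,bot
v=[]
for n,b in(("side",(215,160,325,270)),("top",(215,165,315,265))):
    i=optics.read_camera(n)[:,:,::-1]; v.append(cv2.resize(i[b[1]:b[3],b[0]:b[2]],(400,400),interpolation=3))
cv2.imwrite("pics/c3.png",np.hstack(v))
E
```

```text
time_s: 16.4
eef_pos: [0.5736, 0.0137, 0.0691]
tool_rot: [[0.762, 0.648, -0.001], [-0.001, 0.0, -1.0], [-0.648, 0.762, 0.001]]
contact_force: [-3.4, -1.2, 7.1]
width: 0.661
```

View pics/c3.png

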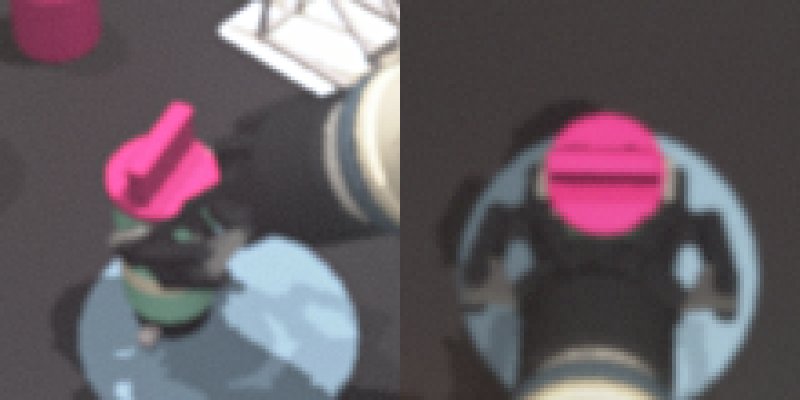

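Contact was felt (about +11 N including the weight), and the foot lies wholly on the mat. I'll ease off, open, and rise straight up.

```bash
python3 -m creep '0 0 0 -0.9 1.1 0 0;0 0 0 0 0 0 0;0 0 0 0 0 0 100;0 0 0 0 0 0 100;0 0 0 0 0 0 100;0 0 0 0 0 0 100;0 0 0 0 0 0 100;0 0 0 0 0 0 100'
python3 - <<'E'
from h import *
from plant import optics,bot
print(bot.state()['joint_positions'])
v=[]
for n,b in(("side",(215,160,325,270)),("top",(215,165,315,265))):
    i=optics.read_camera(n)[:,:,::-1]; v.append(cv2.resize(i[b[1]:b[3],b[0]:b[2]],(400,400),interpolation=3))
cv2.imwrite("pics/c4.png",np.hstack(v))
E
```

```text
time_s: 17.17
eef_pos: [0.5717, 0.0139, 0.0659]
tool_rot: [[0.757, 0.654, -0.001], [-0.001, -0.0, -1.0], [-0.654, 0.757, 0.001]]
contact_force: [0.1, 0.7, -0.1]
width: 1.0
[-0.06716213 -0.77641063  2.38522248  0.0795004   0.67714548  1.46494449]
```

View pics/c4.png

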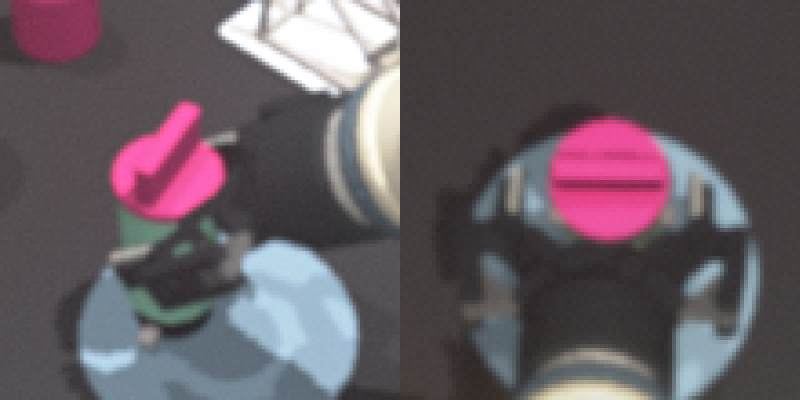

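```bash
python3 -m creep '0 0 0 -3.3 3.8 0 100;0 0 0 -6.5 7.6 0 100;0 0 0 -13.1 15.2 0 100;0 0 0 -13.1 15.2 0 100;0 0 0 -13.1 15.2 0 100;0 0 0 -13.1 15.2 0 100;0 0 0 -13.1 15.2 0 100;0 0 0 -13.1 15.2 0 100;0 0 0 -6.5 7.6 0 100;0 0 -0.06 0 0 0 100;0 0 -0.12 0 0 0 100;0 0 -0.12 0 0 0 100;0 0 -0.12 0 0 0 100;0 0 -0.12 0 0 0 100;0 0 -0.12 0 0 0 100;0 0 -0.12 0 0 0 100;0 0 -0.08 0 0 0 100;0 0 0 0 0 0 100'
python3 - <<'E'
from plant import optics,bot
import cv2
print(bot.state()['joint_positions'])
for n in("side","top"): cv2.imwrite(f"pics/{n}2.png",optics.read_camera(n)[:,:,::-1])
E
```

```text
time_s: 18.77
eef_pos: [0.5737, 0.0138, 0.2082]
tool_rot: [[-0.01, 1.0, -0.001], [-0.0, -0.001, -1.0], [-1.0, -0.01, 0.0]]
contact_force: [0.8, 0.6, -1.8]
width: 1.001
[-3.47914895e-02  3.03316010e-02  1.29057876e+00 -8.21390907e-04
  1.83046057e+00  1.53692346e+00]
```

View pics/side2.png

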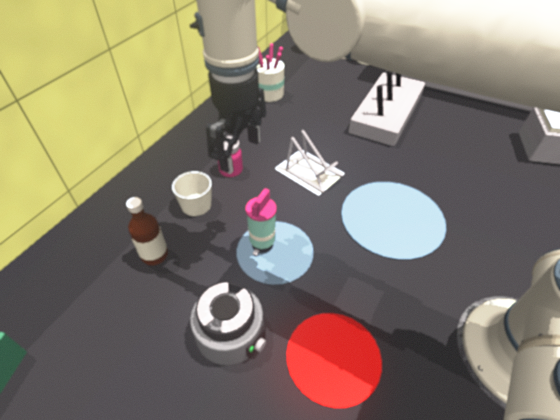

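View pics/top2.png

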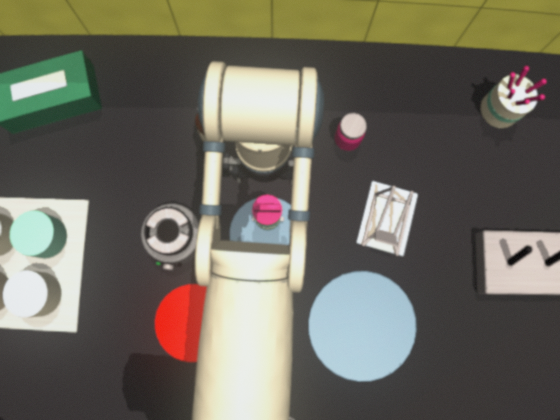

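Run:
```python
from h import *
X=np.array([.5737,.0138,.2082])
for dz in(0,.025,.05):print(dz,proj("side",[X+[0,0,dz]]),proj("top",[X+[0,0,dz]]))
a=cv2.resize(cv2.imread("pics/side2.png")[90:270,180:330],(500,600),interpolation=3);cv2.imwrite("pics/c5.png",a)
```

```text
0 [[242.12894422 171.63684844]] [[265.13494187 182.01516446]]
0.025 [[241.2532076  161.43480844]] [[264.91066907 178.77661085]]
0.05 [[240.32849855 150.67367805]] [[264.67380392 175.353897  ]]
```

View pics/c5.png

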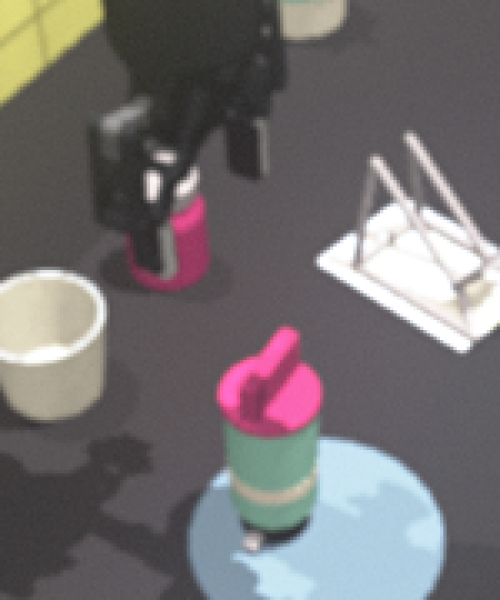

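Run:
```python
from m1 import *
I=load("2")
r={}
for n,bx in(("side",(235,180,290,260)),("top",(245,190,290,232))):
    m,c=cyl(I,n,bx,(155,120,90),(178,255,255)); r[n]=cv2.boundingRect(c.astype(np.int32)); 
    e=cv2.fitEllipse(cv2.convexHull(c.astype(np.float32)));print(n,r[n],e)
a=cv2.resize(I["top"][185:245,237:297],(480,480),interpolation=3);b=cv2.resize(I["side"][180:260,225:305],(480,480),interpolation=3)
cv2.imwrite("pics/c6.png",cv2.resize(np.hstack([b,a]),(800,400)))
```

```text
side (245, 188, 32, 33) ((261.35626220703125, 204.7229766845703), (29.799854278564453, 33.851783752441406), 34.96241760253906)
top (253, 194, 29, 31) ((266.6971435546875, 208.8751220703125), (28.412702560424805, 30.753583908081055), 169.6558380126953)
```

View pics/c6.png

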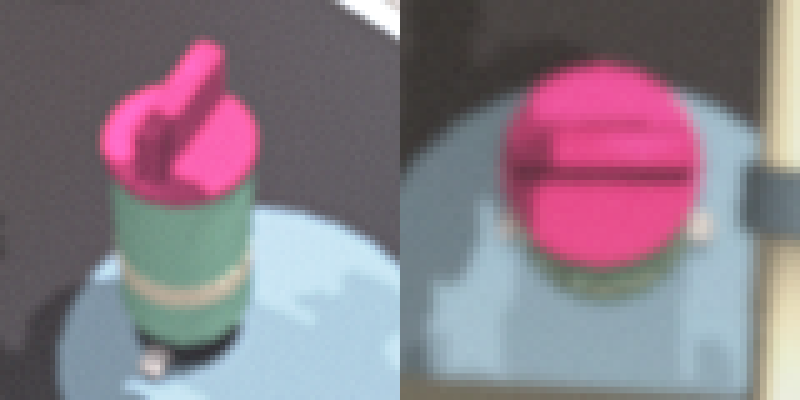

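Run:
```python
from h import *
print(tri((261.4,197.6),(267,206.9)))
print(plane("top",(267,206.9),.156), plane("top",(237+201/6.667,185+166/6.667),.127))
```

```text
(array([0.53647519, 0.00971842, 0.15266729]), np.float64(0.0005390118627449288))
[0.53610223 0.00974778 0.156     ] [0.53541178 0.00979305 0.127     ]
```

The bar top centre is at (0.536, 0.010, 0.153), which checks with the 0.156 expected, so the cup is upright on the mat. Next I turn the jaws across the bar and come down.

```bash
python3 -m creep '-0.06 0 0 0 -18.7 2 100;-0.03 0 0 0 -18.7 1.8 100;-0.09 0 0 0 0 0 100;-0.12 0 0 0 0 0 100;-0.12 0 0 0 0 0 100;-0.12 0 0 0 0 0 100;-0.12 0 0 0 0 0 100;-0.12 0 0 0 0 0 100;-0.12 0 0 0 0 0 100;-0.12 0 0 0 0 0 100;-0.12 0 0 0 0 0 100;-0.12 0 0 0 0 0 100;-0.12 0 0 0 0 0 100;-0.12 0 0 0 0 0 100;-0.12 0 0 0 0 0 100;-0.071 0 0 0 0 0 100;0 0 0 0 0 0 100;0 0 0 0 0 0 100'
```

```text
time_s: 20.37
eef_pos: [0.534, 0.0091, 0.2131]
tool_rot: [[0.003, -0.117, 0.993], [-0.001, 0.993, 0.117], [-1.0, -0.001, 0.002]]
contact_force: [-0.1, -0.5, 0.7]
width: 0.997
```

```bash
python3 -m creep '0.117 0 0 0 0 0 100;0 0 0 0 1 2 100;0 0 0 20 0 0 100;0 0 0 30 0 0 100;0 0 0 20 0 0 100;0 0 0 0 0 0 100;0 0 0 0 0 0 100'
python3 - <<'E'
from h import *
from plant import optics,bot
v=[]
for n,b in(("side",(215,140,325,250)),("top",(215,165,315,265))):
    i=optics.read_camera(n)[:,:,::-1]; v.append(cv2.resize(i[b[1]:b[3],b[0]:b[2]],(400,400),interpolation=3))
cv2.imwrite("pics/c7.png",np.hstack(v))
E
```

```text
time_s: 20.95
eef_pos: [0.5358, 0.0101, 0.1411]
tool_rot: [[-0.003, -0.003, 1.0], [-0.0, 1.0, 0.003], [-1.0, -0.0, -0.003]]
contact_force: [-0.2, 0.0, 0.9]
width: 0.997
```

View pics/c7.png

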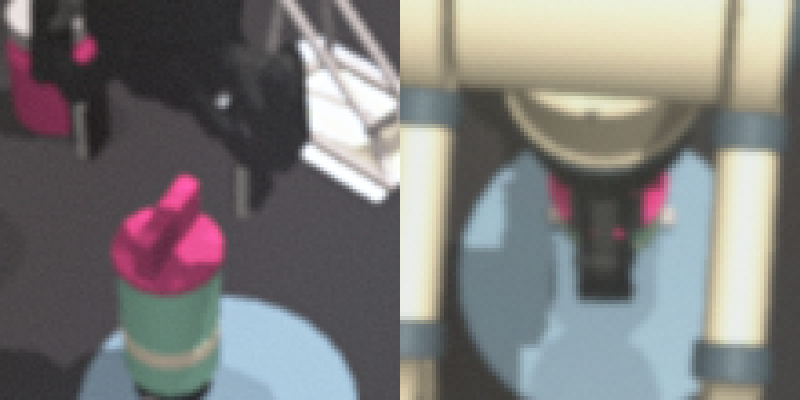

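```bash
python3 -m creep '0 0 0 12 0 0 100;0 0 0 12 0 0 100;0 0 0 8 0 0 100;0 0 0 3 0 0 100;0 0 0 0 0 0 100;0 0 0 0 0 0 100'
python3 - <<'E'
from h import *
from plant import optics,bot
i=optics.read_camera("side")[:,:,::-1];b=(215,160,315,260); cv2.imwrite("pics/c8.png",cv2.resize(i[b[1]:b[3],b[0]:b[2]],(600,600),interpolation=3))
E
```

```text
time_s: 21.55
eef_pos: [0.5364, 0.01, 0.1064]
tool_rot: [[-0.002, -0.002, 1.0], [-0.001, 1.0, 0.002], [-1.0, -0.001, -0.002]]
contact_force: [0.2, -0.1, 0.1]
width: 1.001
```

View pics/c8.png

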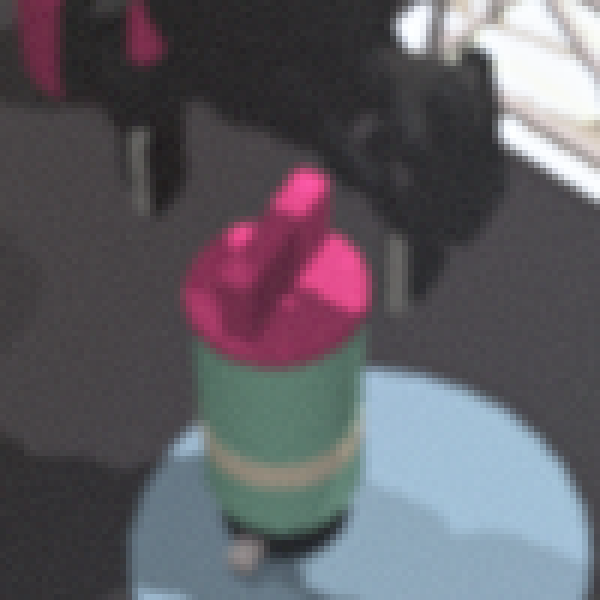

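Fingertips at crop (150,210) and (400,305) straddle the bar. Closing.

```bash
python3 -m creep '0 0 0 0 0 0 0;0 0 0 0 0 0 0;0 0 0 0 0 0 0;0 0 0 0 0 0 0;0 0 0 0 0 0 0;0 0 0 0 0 0 0;0 0 0 0 0 0 0;0 0 0 0 0 0 0;0 0 0 0 0 0 0;0 0 0 0 0 0 0;0 0 0 0 0 0 0'
python3 - <<'E'
from h import *
from plant import optics,bot
print(bot.state()['contact_force'],bot.state()['moment'])
i=optics.read_camera("side")[:,:,::-1];b=(215,160,315,260); cv2.imwrite("pics/c9.png",cv2.resize(i[b[1]:b[3],b[0]:b[2]],(600,600),interpolation=3))
E
```

```text
time_s: 22.52
eef_pos: [0.5368, 0.01, 0.107]
tool_rot: [[-0.001, -0.002, 1.0], [-0.001, 1.0, 0.002], [-1.0, -0.001, -0.001]]
contact_force: [1.0, -0.2, 0.0]
width: 0.131
[ 1.02300132 -0.17611071  0.02236087] [ 0.02151686 -0.18995424 -0.00391029]
```

View pics/c9.png

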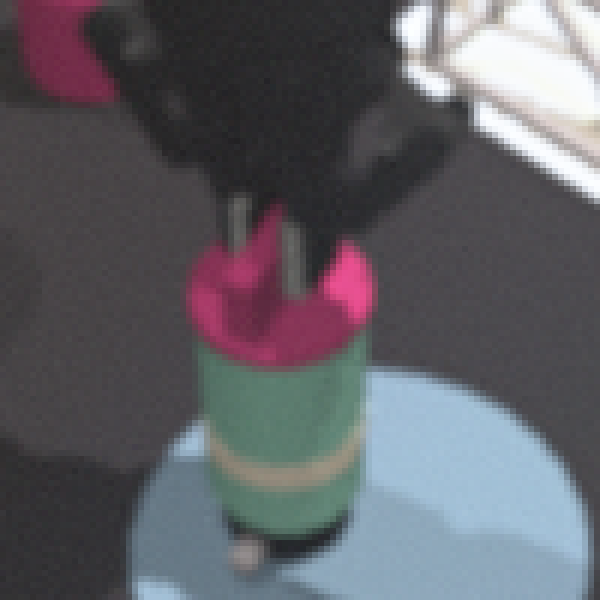

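The bar is gripped (11 mm). Now I lift and carry it above the socket with the +0.12 rad yaw.

```bash
python3 -m creep '0 0 0 -5 0 0 0;0 0 0 -15 0 0 0;0 0 0 -25 0 0 0;0 0 0 -30 0 0 0;0 0 0 -30 0 0 0;0 0 0 -20 0 0 0;0 0 0 -11 10 -2 0;0 0 0 0 20 -4.2 0;0 0 0 0 25 -5.3 0;0 0 0 0 25 -5.3 0;0 0 0 0 25 -5.3 0;0 0 0 0 25 -5.3 0;0 0 0 0 25 -5.3 0;0 0 0 0 25 -5.3 0;0 0 0 0 19 -4.2 0;0 0 0 0 10 -2.2 0;-0.06 0 0 0 0 0 0;-0.058 0 0 0 0 0 0;0 0 0 0 0 0 0;0 0 0 0 0 0 0'
python3 - <<'E'
from h import *
from plant import optics,bot
print(bot.state()['joint_positions'],bot.state()['eef_pos'])
v=[]
for n in C:
  i=optics.read_camera(n)[:,:,::-1];cv2.imwrite(f"pics/{n}3.png",i)
E
```

```text
time_s: 24.23
eef_pos: [0.4915, 0.2188, 0.2419]
tool_rot: [[-0.003, -0.118, 0.993], [-0.001, 0.993, 0.118], [-1.0, -0.001, -0.003]]
contact_force: [0.1, 0.0, -2.6]
width: 0.13
[ 3.55825593e-01 -6.26587511e-02  1.32272356e+00 -3.13491933e-04
  1.88449587e+00  2.37231236e-01] [0.49152213 0.21882726 0.24187524]
```

View pics/side3.png

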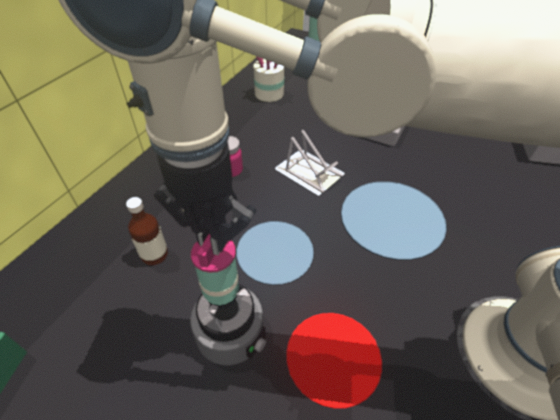

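View pics/top3.png

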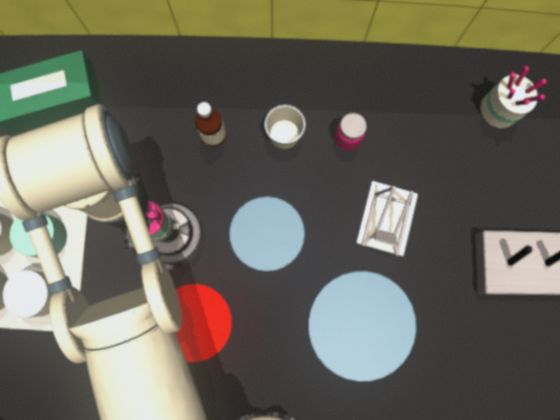

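Run:
```python
from h import *
v=cv2.imread("pics/side3.png"); b=(180,220,270,370); s=6
w=cv2.resize(v[b[1]:b[3],b[0]:b[2]],None,fx=4,fy=4,interpolation=3)
P=np.array([.4915,.2188,0]); F=.2419-.103
for z in(F,F+.022,F+.115,F+.123):
    for r,c in((0,(0,0,255)),(.029,(0,255,255))):
        t=np.linspace(0,2*np.pi,40); q=(proj("side",np.c_[P[0]+r*np.cos(t),P[1]+r*np.sin(t),0*t+z])-b[:2]+.5)*4
        for k in q: cv2.circle(w,tuple(k.astype(int)),1,c,-1)
t=np.linspace(0,2*np.pi,80)
for n,c in((.05,(0,255,0)),(.027,(0,255,0))):
    q=(proj("side",np.c_[.4915+n*np.cos(t),.2175+n*np.sin(t),0*t+.1])-b[:2]+.5)*4
    for k in q: cv2.circle(w,tuple(k.astype(int)),1,c,-1)
cv2.imwrite("pics/d1.png",w)
u=cv2.imread("pics/top3.png")[190:280,125:215]; cv2.imwrite("pics/d2.png",cv2.resize(u,(540,540),interpolation=3))
```

```text
(no output)
```

View pics/d1.png

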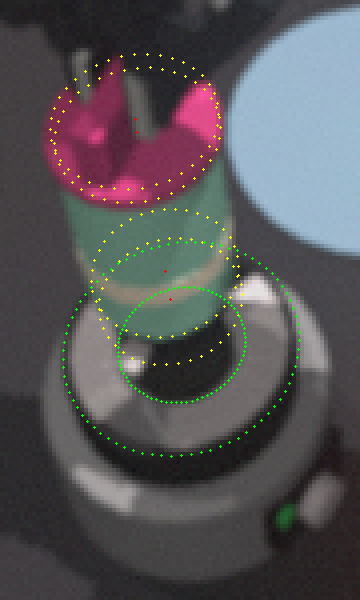

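View pics/d2.png

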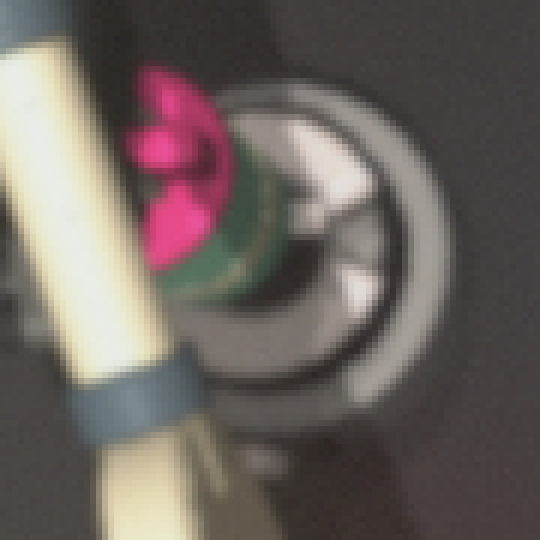

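The projected cup outlines match the picture within about 1–2 px (lid ellipse at crop (133,130), lug at (132,365)), so the cup hangs upright over the bore. Lowering.

```bash
python3 -m creep '0 0 0 8 0 0 0;0 0 0 12 0 0 0;0 0 0 8 0 0 0;0 0 0 4 0 0 0;0 0 0 0 0 0 0'
python3 - <<'E'
from h import *
from plant import optics,bot
i=optics.read_camera("side")[:,:,::-1]; b=(180,230,280,350);cv2.imwrite("pics/d3.png",cv2.resize(i[b[1]:b[3],b[0]:b[2]],(500,600),interpolation=3))
E
```

```text
time_s: 24.75
eef_pos: [0.4911, 0.2186, 0.2083]
tool_rot: [[-0.005, -0.12, 0.993], [-0.002, 0.993, 0.12], [-1.0, -0.001, -0.005]]
contact_force: [0.9, 0.1, -3.0]
width: 0.128
```

View pics/d3.png

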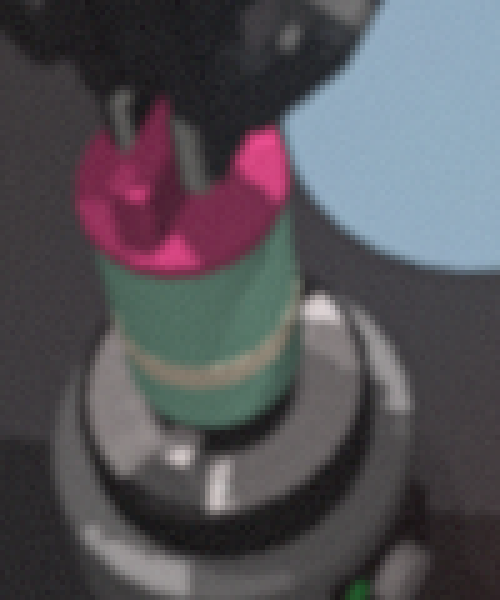

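The lug at crop (180,455) sits right over the near slot, which spans crop x 150–205. I'll lower in small steps and feel.

```bash
python3 -m creep '0 0 0 3 0 0 0;0 0 0 3 0 0 0;0 0 0 0 0 0 0'; python3 -c "
from plant import bot;s=bot.state();print(s['contact_force'],s['moment'])"
```

```text
time_s: 25.05
eef_pos: [0.4918, 0.2189, 0.2043]
tool_rot: [[-0.001, -0.12, 0.993], [-0.001, 0.993, 0.12], [-1.0, -0.001, -0.001]]
contact_force: [-0.2, 0.3, -4.4]
width: 0.126
[-0.20920957  0.26819829 -4.3980529 ] [-0.04024388  0.00185962 -0.00800234]
```

```bash
python3 -m creep '0 0 0 2 0 0 0;0 0 0 2 0 0 0;0 0 0 0 0 0 0'; python3 -c "
from plant import bot;s=bot.state();print(s['contact_force'],s['moment'])"
```

```text
time_s: 25.3
eef_pos: [0.492, 0.219, 0.2009]
tool_rot: [[-0.0, -0.12, 0.993], [-0.0, 0.993, 0.12], [-1.0, -0.0, -0.0]]
contact_force: [0.7, 0.3, 0.3]
width: 0.128
[0.69218402 0.25098821 0.32544563] [ 0.00248037  0.01430793 -0.02397039]
```

```bash
python3 -m creep '0 0 0 2 0 0 0;0 0 0 0 0 0 0'; python3 -c "
from plant import bot;s=bot.state();print(s['contact_force'],s['moment'])"
```

```text
time_s: 25.47
eef_pos: [0.492, 0.219, 0.1992]
tool_rot: [[-0.0, -0.12, 0.993], [-0.0, 0.993, 0.12], [-1.0, -0.0, -0.0]]
contact_force: [-0.4, 0.0, 1.0]
width: 0.127
[-0.4129197   0.00309455  1.02117445] [-0.01652601  0.07712409 -0.03999914]
```

```bash
python3 -m creep '0 0 0 2 0 0 0;0 0 0 0 0 0 0'; python3 -c "
from plant import bot;s=bot.state();print(s['contact_force'],s['moment'])"
```

```text
time_s: 25.63
eef_pos: [0.492, 0.219, 0.1971]
tool_rot: [[-0.0, -0.12, 0.993], [-0.0, 0.993, 0.12], [-1.0, -0.0, -0.0]]
contact_force: [0.3, 0.0, 1.0]
width: 0.123
[0.27651775 0.00564579 0.97916881] [ 0.01258683  0.00551798 -0.00435413]
```

```bash
python3 -m creep '0 0 0 2 0 0 0;0 0 0 0 0 0 0'; python3 -c "
from plant import bot;s=bot.state();print(s['contact_force'],s['moment'])"
```

```text
time_s: 25.8
eef_pos: [0.492, 0.219, 0.1949]
tool_rot: [[-0.0, -0.12, 0.993], [-0.0, 0.993, 0.12], [-1.0, -0.0, -0.0]]
contact_force: [0.5, -0.6, 3.4]
width: 0.125
[ 0.46549383 -0.57461876  3.43158047] [ 0.03959004 -0.10842641  0.01066731]
```

```bash
python3 -m creep '0 0 0 2 0 0 0;0 0 0 0 0 0 0'; python3 -c "
from plant import bot;s=bot.state();print(s['contact_force'],s['moment'])"
```

```text
time_s: 25.97
eef_pos: [0.492, 0.219, 0.1929]
tool_rot: [[-0.0, -0.12, 0.993], [-0.0, 0.993, 0.12], [-1.0, -0.0, -0.0]]
contact_force: [0.7, -0.3, 3.3]
width: 0.128
[ 0.66571261 -0.26481341  3.3234141 ] [ 0.06029715 -0.06682637  0.0371059 ]
```

The lugs are in the slots: the cup is past rim height with only the spring force showing. Pressing down toward the bottom.

```bash
python3 -m creep '0 0 0 2 0 0 0;0 0 0 2 0 0 0;0 0 0 2 0 0 0;0 0 0 0 0 0 0'; python3 -c "
from plant import bot;s=bot.state();print(s['contact_force'],s['moment'])"
```

```text
time_s: 26.3
eef_pos: [0.492, 0.219, 0.1872]
tool_rot: [[0.0, -0.12, 0.993], [-0.0, 0.993, 0.12], [-1.0, -0.0, 0.0]]
contact_force: [0.5, -0.0, 7.0]
width: 0.128
[ 5.17157533e-01 -3.63965047e-03  7.03177964e+00] [-0.01287194  0.09204926  0.01568681]
```

```bash
python3 -m creep '0 0 0 1.5 0 0 0;0 0 0 1.5 0 0 0;0 0 0 0 0 0 0'; python3 -c "
from plant import bot;s=bot.state();print(s['contact_force'],s['moment'])"
```

```text
time_s: 26.55
eef_pos: [0.4921, 0.2191, 0.1847]
tool_rot: [[0.001, -0.12, 0.993], [0.0, 0.993, 0.12], [-1.0, -0.0, 0.001]]
contact_force: [0.0, 0.4, 7.6]
width: 0.126
[0.01896008 0.36237792 7.61853979] [-0.05745718  0.18747779 -0.00178111]
```

```bash
python3 -m creep '0 0 0 1 0 0 0;0 0 0 0 0 0 0'; python3 -c "
from plant import bot;s=bot.state();print(s['contact_force'],s['moment'])"
```

```text
time_s: 26.72
eef_pos: [0.4921, 0.2191, 0.184]
tool_rot: [[0.001, -0.12, 0.993], [0.0, 0.993, 0.12], [-1.0, 0.0, 0.001]]
contact_force: [-1.1, 0.5, 9.5]
width: 0.124
[-1.10301397  0.46931719  9.5485024 ] [-0.00319853  0.1611043  -0.00993435]
```

```bash
python3 -m creep '0 0 0 1 0 0 0;0 0 0 0 0 0 0'; python3 -c "
from plant import bot;s=bot.state();print(s['contact_force'],s['moment'])"
```

```text
time_s: 26.88
eef_pos: [0.4921, 0.2191, 0.1831]
tool_rot: [[0.001, -0.12, 0.993], [0.0, 0.993, 0.12], [-1.0, 0.0, 0.001]]
contact_force: [-0.5, 0.5, 9.3]
width: 0.126
[-0.48083124  0.5427044   9.31106788] [-0.00939522  0.22753967  0.00401518]
```

```bash
python3 -m creep '0 0 0 1 0 0 0;0 0 0 0 0 0 0'; python3 -c "
from plant import bot;s=bot.state();print(s['contact_force'],s['moment'])"
```

```text
time_s: 27.05
eef_pos: [0.4921, 0.2191, 0.1823]
tool_rot: [[0.001, -0.12, 0.993], [0.0, 0.993, 0.12], [-1.0, 0.0, 0.001]]
contact_force: [-1.1, -0.9, 8.5]
width: 0.126
[-1.14948983 -0.87501079  8.48531446] [-0.06902424  0.3101692   0.03133924]
```

```bash
python3 -m creep '0 0 0 1 0 0 0;0 0 0 0 0 0 0'
python3 - <<'E'
from h import *
from plant import optics,bot
s=bot.state();print(s['contact_force'],s['moment'])
i=optics.read_camera("side")[:,:,::-1]; b=(180,230,280,350);cv2.imwrite("pics/d4.png",cv2.resize(i[b[1]:b[3],b[0]:b[2]],(500,600),interpolation=3))
E
```

```text
time_s: 27.22
eef_pos: [0.4922, 0.2191, 0.1814]
tool_rot: [[0.001, -0.12, 0.993], [0.0, 0.993, 0.12], [-1.0, 0.0, 0.001]]
contact_force: [-0.7, -0.8, 10.2]
width: 0.125
[-0.66350704 -0.79941085 10.18171131] [-0.07949548  0.30392192 -0.01821227]
```

View pics/d4.png

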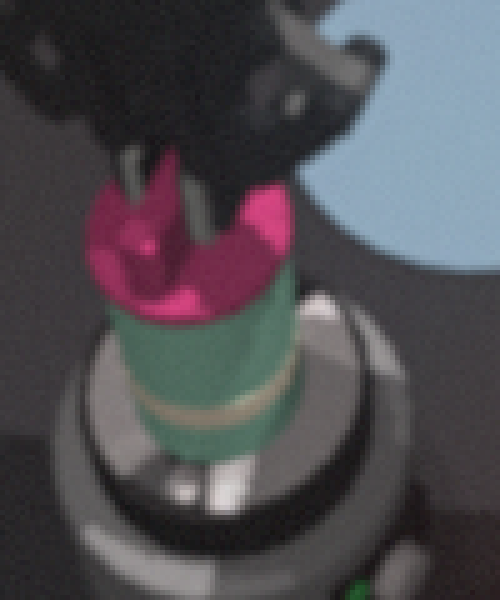

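```bash
python3 -m creep '0.04 0 0 0 0 0 0;0.04 0 0 0 0 0 0;0.04 0 0 0 0 0 0;0.04 0 0 0 0 0 0;0 0 0 0 0 0 0'; python3 -c "
from plant import bot;s=bot.state();print(s['contact_force'],s['moment'])"
```

```text
time_s: 27.68
eef_pos: [0.4923, 0.2192, 0.1816]
tool_rot: [[0.002, 0.042, 0.999], [0.001, 0.999, -0.042], [-1.0, 0.001, 0.002]]
contact_force: [0.3, -0.0, 9.5]
width: 0.125
[ 3.41834245e-01 -7.08743401e-03  9.49723644e+00] [-0.08080535  0.17578709  0.01896267]
```

```bash
python3 -m creep '0.04 0 0 0 0 0 0;0.04 0 0 0 0 0 0;0.04 0 0 0 0 0 0;0.04 0 0 0 0 0 0;0 0 0 0 0 0 0'; python3 -c "
from plant import bot;s=bot.state();print(s['contact_force'],s['moment'])"
```

```text
time_s: 28.1
eef_pos: [0.4924, 0.2191, 0.1817]
tool_rot: [[0.002, 0.2, 0.98], [0.0, 0.98, -0.2], [-1.0, 0.001, 0.002]]
contact_force: [0.3, 0.2, 9.3]
width: 0.128
[0.29064405 0.23047549 9.30534073] [-0.05464349  0.18367645 -0.0251584 ]
```

```bash
python3 -m creep '0.05 0 0 0 0 0 0;0.08 0 0 0 0 0 0;0.08 0 0 0 0 0 0;0.05 0 0 0 0 0 0;0 0 0 0 0 0 0'
python3 - <<'E'
from h import *
from plant import optics,bot
s=bot.state();print(s['contact_force'],s['moment'])
i=optics.read_camera("side")[:,:,::-1]; b=(180,230,280,350);cv2.imwrite("pics/d5.png",cv2.resize(i[b[1]:b[3],b[0]:b[2]],(500,600),interpolation=3))
E
```

```text
time_s: 28.52
eef_pos: [0.4924, 0.2191, 0.1817]
tool_rot: [[0.002, 0.446, 0.895], [0.0, 0.895, -0.446], [-1.0, 0.001, 0.002]]
contact_force: [-0.6, -0.8, 10.1]
width: 0.126
[-0.62279808 -0.81178361 10.09798144] [-0.07783319  0.17047881 -0.03789696]
```

View pics/d5.png

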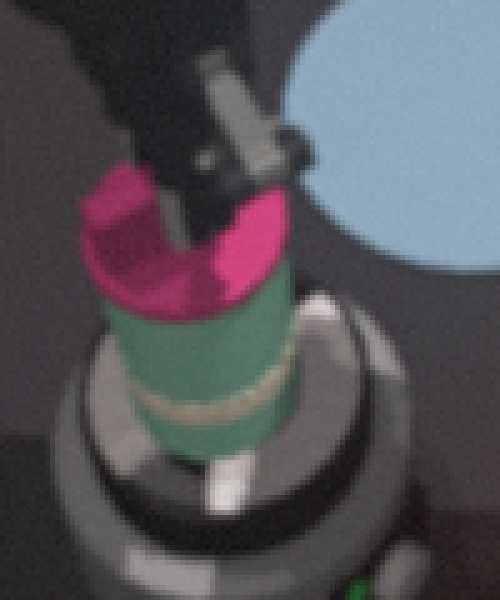

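The lug has left the slot and is in the track, and turning is free. I'll continue clockwise to the stop.

```bash
python3 -m creep '0.05 0 0 0 0 0 0;0.09 0 0 0 0 0 0;0.09 0 0 0 0 0 0;0.09 0 0 0 0 0 0;0.09 0 0 0 0 0 0;0.09 0 0 0 0 0 0;0.09 0 0 0 0 0 0;0.09 0 0 0 0 0 0;0.09 0 0 0 0 0 0;0.06 0 0 0 0 0 0;0.03 0 0 0 0 0 0;0 0 0 0 0 0 0'; python3 -c "
from plant import bot;s=bot.state();print(s['contact_force'],s['moment'],s['joint_positions'])"
```

```text
time_s: 29.57
eef_pos: [0.4924, 0.2192, 0.1817]
tool_rot: [[0.002, 0.969, 0.247], [0.001, 0.247, -0.969], [-1.0, 0.002, -0.0]]
contact_force: [-0.5, 0.5, 9.5]
width: 0.123
[-0.45220894  0.53885762  9.52145607] [ 0.00985284  0.13795103 -0.01509016] [ 3.55703958e-01 -7.90281380e-02  1.44492472e+00 -1.55135648e-04
  1.77348237e+00  1.67703181e+00]
```

```bash
python3 -m creep '0.05 0 0 0 0 0 0;0.05 0 0 0 0 0 0;0.04 0 0 0 0 0 0;0 0 0 0 0 0 0'; python3 -c "
from plant import bot;s=bot.state();print(s['contact_force'],s['moment'])"
```

```text
time_s: 29.9
eef_pos: [0.4924, 0.2192, 0.1817]
tool_rot: [[0.002, 0.994, 0.109], [0.001, 0.109, -0.994], [-1.0, 0.002, -0.0]]
contact_force: [-0.9, 0.6, 10.3]
width: 0.127
[-0.93403347  0.56376131 10.33484169] [0.05795347 0.09295364 0.01578319]
```

```bash
python3 -m creep '0.03 0 0 0 0 0 0;0.03 0 0 0 0 0 0;0 0 0 0 0 0 0'; python3 -c "
from plant import bot;s=bot.state();print(s['contact_force'],s['moment'])"
```

```text
time_s: 30.15
eef_pos: [0.4925, 0.2192, 0.1817]
tool_rot: [[0.002, 0.999, 0.05], [0.001, 0.05, -0.999], [-1.0, 0.002, -0.001]]
contact_force: [0.4, -0.0, 10.1]
width: 0.127
[ 0.4005311  -0.01997204 10.08054525] [0.07753418 0.09566507 0.08163619]
```

```bash
python3 -m creep '0.02 0 0 0 0 0 0;0.02 0 0 0 0 0 0;0 0 0 0 0 0 0'; python3 -c "
from plant import bot;s=bot.state();print(s['contact_force'],s['moment'])"
```

```text
time_s: 30.4
eef_pos: [0.4925, 0.2191, 0.1817]
tool_rot: [[0.002, 1.0, 0.011], [0.0, 0.011, -1.0], [-1.0, 0.002, -0.0]]
contact_force: [-0.6, -0.8, 9.9]
width: 0.127
[-0.63532464 -0.84023552  9.93023765] [-0.13131097  0.08549083  0.53482548]
```

```bash
python3 -m creep '0.02 0 0 0 0 0 0;0.02 0 0 0 0 0 0;0 0 0 0 0 0 0'; python3 -c "
from plant import bot;s=bot.state();print(s['contact_force'],s['moment'])"
```

```text
time_s: 30.65
eef_pos: [0.4925, 0.2192, 0.1818]
tool_rot: [[0.002, 1.0, -0.028], [0.0, -0.028, -1.0], [-1.0, 0.002, -0.0]]
contact_force: [0.7, -1.5, 9.7]
width: 0.13
[ 0.74024695 -1.54690832  9.72840871] [-0.21946997 -0.06183595  1.22031907]
```

```bash
python3 -m creep '0.02 0 0 0 0 0 0;0.02 0 0 0 0 0 0;0 0 0 0 0 0 0'; python3 -c "
from plant import bot;s=bot.state();print(s['contact_force'],s['moment'])"
```

```text
time_s: 30.9
eef_pos: [0.4925, 0.2192, 0.1818]
tool_rot: [[0.002, 0.998, -0.067], [0.0, -0.067, -0.998], [-1.0, 0.002, -0.001]]
contact_force: [-0.1, -1.0, 9.4]
width: 0.131
[-0.13263056 -0.95514887  9.40720143] [-0.30787135 -0.0838653   1.85163465]
```

The stop is felt: the moment rises from 0 to 1.85 N·m past a jaw angle of -1.53. I'll take out some of the twist and ease up into the lock.

```bash
python3 -m creep '-0.03 0 0 0 0 0 0;-0.02 0 0 0 0 0 0;0 0 0 -2 0 0 0;0 0 0 -2 0 0 0;0 0 0 0 0 0 0'; python3 -c "
from plant import bot;s=bot.state();print(s['contact_force'],s['moment'])"
```

```text
time_s: 31.32
eef_pos: [0.4918, 0.219, 0.1821]
tool_rot: [[-0.003, 1.0, -0.018], [-0.001, -0.018, -1.0], [-1.0, -0.003, 0.001]]
contact_force: [2.2, 0.3, -4.4]
width: 0.124
[ 2.16284611  0.26242766 -4.39466786] [ 0.1950511  -0.79806753  1.0479949 ]
```

```bash
python3 -m creep '0 0 0 -1.5 0 0 0;0 0 0 0 0 0 0'; python3 -c "
from plant import bot;s=bot.state();print(s['contact_force'],s['moment'])"
```

```text
time_s: 31.48
eef_pos: [0.4914, 0.2189, 0.1828]
tool_rot: [[-0.004, 1.0, -0.019], [-0.001, -0.019, -1.0], [-1.0, -0.004, 0.002]]
contact_force: [4.6, 1.2, -11.8]
width: 0.126
[  4.62288359   1.20770154 -11.84437001] [ 0.40576442 -1.04807252  0.97650119]
```

```bash
python3 -m creep '0 0 0 -1.5 0 0 0;0 0 0 0 0 0 0'; python3 -c "
from plant import bot;s=bot.state();print(s['contact_force'],s['moment'])"
```

```text
time_s: 31.65
eef_pos: [0.4914, 0.2189, 0.1851]
tool_rot: [[-0.004, 1.0, -0.019], [-0.001, -0.019, -1.0], [-1.0, -0.004, 0.001]]
contact_force: [4.4, 0.9, -13.7]
width: 0.13
[  4.41954831   0.94406317 -13.72664621] [ 0.37528126 -1.08994693  1.04085552]
```

Run:
```python
from h import *
from plant import optics,bot
s=bot.state();print(s['contact_force'],s['moment'])
v=[]
for n,b in(("side",(180,230,280,350)),("top",(120,180,220,300))):
    i=optics.read_camera(n)[:,:,::-1];v.append(cv2.resize(i[b[1]:b[3],b[0]:b[2]],(400,480),interpolation=3))
cv2.imwrite("pics/d6.png",np.hstack(v))
```

```text
[  4.41954831   0.94406317 -13.72664621] [ 0.37528126 -1.08994693  1.04085552]
```

View pics/d6.png

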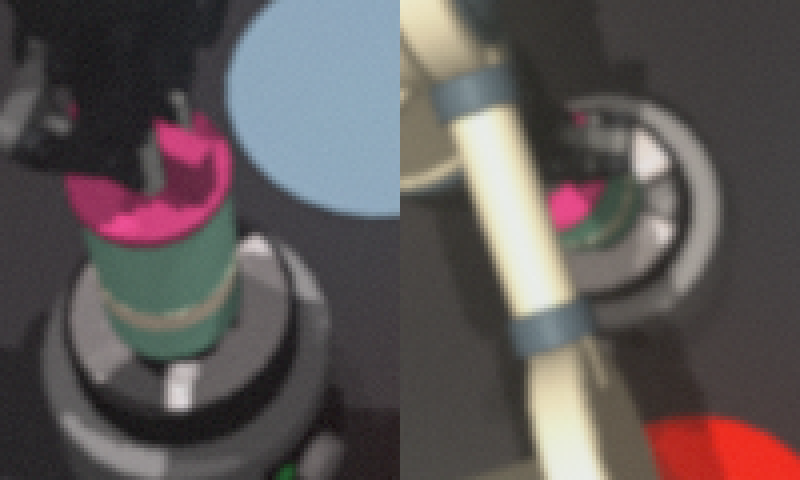

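The lid edge rose by about 2.6 px (6 mm) and the upward pull is resisted at 14 N, so the cup seems to be in its lock. I'll relax the pull and twist, then open.

```bash
python3 -m creep '-0.02 0 0 1 0 0 0;-0.02 0 0 1 0 0 0;0 0 0 0 0 0 0;0 0 0 0 0 0 0'; python3 -c "
from plant import bot;s=bot.state();print(s['contact_force'],s['moment'])"
```

```text
time_s: 32.08
eef_pos: [0.4922, 0.2189, 0.1875]
tool_rot: [[0.002, 1.0, 0.021], [0.0, 0.021, -1.0], [-1.0, 0.002, -0.0]]
contact_force: [1.7, 1.0, 3.1]
width: 0.126
[1.7468507  0.97649256 3.06605592] [ 0.0534443  -0.09342726  0.25852134]
```

```bash
python3 -m creep '0 0 0 -1 0 0 0;0 0 0 -1 0 0 0;0 0 0 0 0 0 0'; python3 -c "
from plant import bot;s=bot.state();print(s['contact_force'],s['moment'])"
```

```text
time_s: 32.33
eef_pos: [0.4921, 0.219, 0.188]
tool_rot: [[0.001, 1.0, 0.021], [-0.0, 0.021, -1.0], [-1.0, 0.001, 0.0]]
contact_force: [0.2, 0.4, 3.0]
width: 0.125
[0.23384048 0.41602799 3.03540025] [ 0.11752985 -0.19581807  0.21044223]
```

```bash
python3 -m creep '0 0 0 -1 0 0 0;0 0 0 -1 0 0 0;0 0 0 0 0 0 0'; python3 -c "
from plant import bot;s=bot.state();print(s['contact_force'],s['moment'])"
```

```text
time_s: 32.58
eef_pos: [0.492, 0.219, 0.1888]
tool_rot: [[-0.001, 1.0, 0.021], [-0.0, 0.021, -1.0], [-1.0, -0.001, 0.0]]
contact_force: [2.4, -0.0, 0.5]
width: 0.123
[ 2.35969338 -0.03114143  0.45213099] [ 0.13515896 -0.52509706  0.24940331]
```

```bash
python3 -m creep '0 0 0 -1 0 0 0;0 0 0 -1 0 0 0;0 0 0 0 0 0 0'; python3 -c "
from plant import bot;s=bot.state();print(s['contact_force'],s['moment'])"
```

```text
time_s: 32.83
eef_pos: [0.4919, 0.2188, 0.1889]
tool_rot: [[-0.003, 1.0, 0.021], [-0.001, 0.021, -1.0], [-1.0, -0.003, 0.001]]
contact_force: [5.3, 1.0, -7.2]
width: 0.126
[ 5.25178224  1.00092979 -7.18955065] [ 0.35742736 -1.07615594  0.27220102]
```

```bash
python3 -m creep '0 0 0 -1 0 0 0;0 0 0 -1 0 0 0;0 0 0 0 0 0 0'
python3 - <<'E'
from h import *
from plant import optics,bot
s=bot.state();print(s['contact_force'],s['moment'])
i=optics.read_camera("side")[:,:,::-1]; b=(180,230,280,350);cv2.imwrite("pics/d7.png",cv2.resize(i[b[1]:b[3],b[0]:b[2]],(500,600),interpolation=3))
E
```

```text
time_s: 33.08
eef_pos: [0.4918, 0.2188, 0.1889]
tool_rot: [[-0.005, 1.0, 0.021], [-0.002, 0.021, -1.0], [-1.0, -0.005, 0.002]]
contact_force: [7.7, 1.7, -14.5]
width: 0.123
[  7.73621599   1.74916122 -14.46979587] [ 0.50829666 -1.5250215   0.28459959]
```

View pics/d7.png

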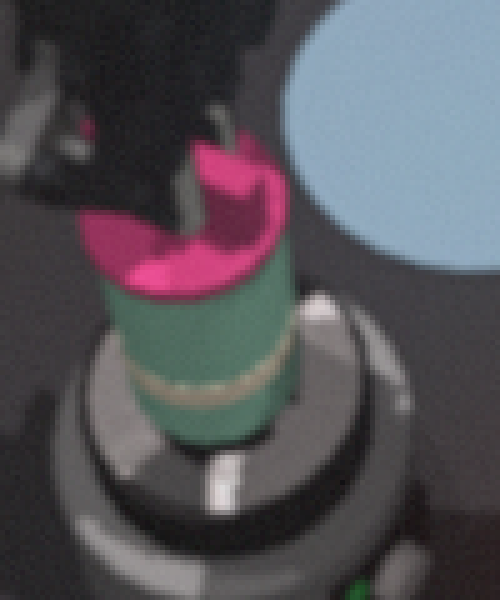

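The cup stops firmly at a reading of 0.1889, 7 mm above the pressed-down height, and holds against a 14 N pull. That is the lock height. Relaxing the pull, then opening.

```bash
python3 -m creep '0 0 0 1.5 0 0 0;0 0 0 1.5 0 0 0;0 0 0 0.5 0 0 0;0 0 0 0 0 0 0;0 0 0 0 0 0 0'; python3 -c "
from plant import bot;s=bot.state();print(s['contact_force'],s['moment'])"
```

```text
time_s: 33.55
eef_pos: [0.4919, 0.2189, 0.1889]
tool_rot: [[-0.001, 1.0, 0.021], [-0.001, 0.021, -1.0], [-1.0, -0.001, 0.001]]
contact_force: [5.5, 0.6, -5.5]
width: 0.129
[ 5.46007743  0.55488875 -5.50143353] [ 0.30132049 -0.98709768  0.2588787 ]
```

```bash
python3 -m creep '0 0 0 0 0 0 100;0 0 0 0 0 0 100;0 0 0 0 0 0 100;0 0 0 0 0 0 100;0 0 0 0 0 0 100;0 0 0 0 0 0 100;0 0 0 0 0 0 100;0 0 0 0 0 0 100;0 0 0 0 0 0 100;0 0 0 0 0 0 100'
```

```text
time_s: 34.38
eef_pos: [0.4918, 0.2189, 0.1892]
tool_rot: [[-0.001, 1.0, 0.021], [-0.001, 0.021, -1.0], [-1.0, -0.001, 0.001]]
contact_force: [0.4, 0.2, 0.7]
width: 1.002
```

Released. I'll rise straight up, back away and look.

```bash
python3 -m creep '0 0 0 -10 0 0 100;0 0 0 -20 0 0 100;0 0 0 -25 0 0 100;0 0 0 -25 0 0 100;0 0 0 -20 0 0 100;0 0 0 0 0 20 100;0 0 0 0 0 30 100;0 0 0 0 0 35 100;0 0 0 0 0 35 100;0 0 0 0 0 35 100;0 0 0 0 0 35 100;0 0 0 0 0 35 100;0 0 0 0 0 20 100;0 0 0 0 0 0 100;0 0 0 0 0 0 100'
python3 - <<'E'
from h import *
from plant import optics,bot
v=[]
for n in C:
  i=optics.read_camera(n)[:,:,::-1];cv2.imwrite(f"pics/{n}4.png",i)
  b={"side":(180,220,280,340),"top":(120,180,220,300)}[n]; v.append(cv2.resize(i[b[1]:b[3],b[0]:b[2]],(400,480),interpolation=3))
cv2.imwrite("pics/d8.png",np.hstack(v))
E
```

```text
time_s: 35.63
eef_pos: [0.4971, -0.0268, 0.2901]
tool_rot: [[-0.0, 1.0, 0.019], [-0.0, 0.019, -1.0], [-1.0, -0.0, 0.0]]
contact_force: [0.5, 0.1, -0.4]
width: 1.002
```

View pics/d8.png

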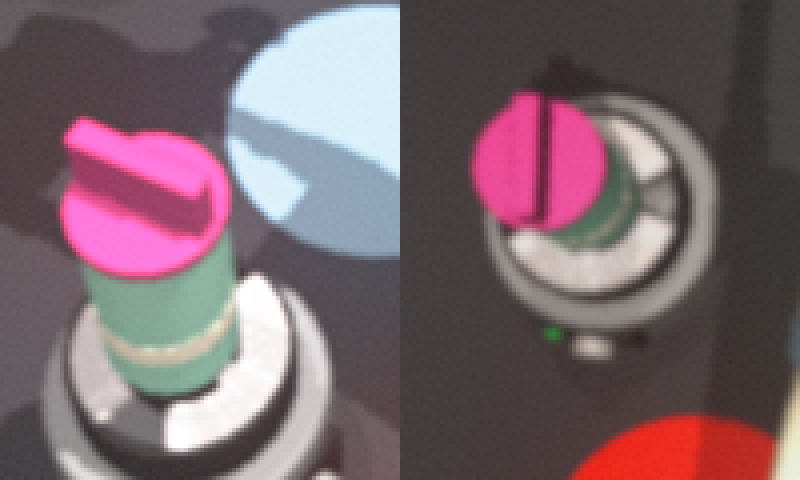

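View pics/top4.png

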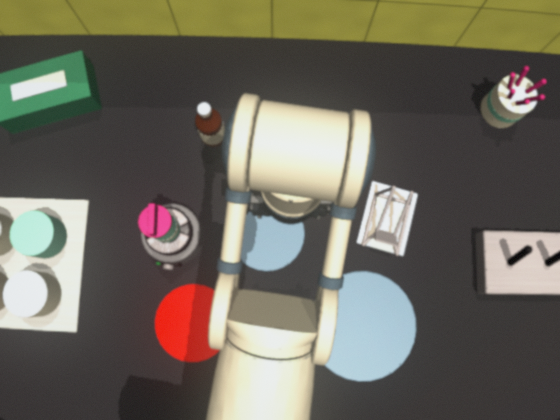

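View pics/side4.png

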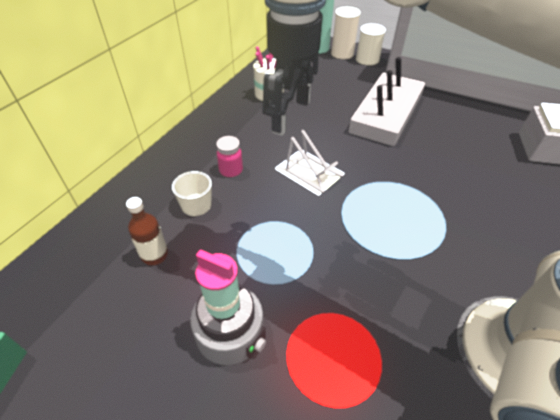

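Run:
```python
from h import *
print(tri((214.75,259.5),(151.5,219.3)))
z=.238
A=plane("top",(120+135/4,180+95/4),z);B=plane("top",(120+131/4,180+222/4),z);d=A-B;print("bar ang",np.arctan2(d[1],d[0]),np.linalg.norm(d))
# lid centre
for n,bx in(("side",(190,245,245,295)),("top",(135,200,175,240))):
    im=cv2.imread(f"pics/{n}4.png")
a=cv2.imread("pics/side0.png").astype(int);b=cv2.imread("pics/side4.png").astype(int)
for nm,(x0,y0,x1,y1) in dict(syrup=(125,195,170,265),tub=(170,170,215,217),jar=(213,135,245,178)).items(): 
    p=[cv2.cvtColor(cv2.imread(f"pics/side{k}.png")[y0:y1,x0:x1],cv2.COLOR_BGR2GRAY).astype(np.float32) for k in(0,4)]
    print(nm,cv2.phaseCorrelate(*p))
```

```text
(array([0.49345887, 0.21659201, 0.23289776]), np.float64(0.0018470207270819268))
bar ang 0.04286215677585643 0.057731759392901885
syrup ((0.47183136655941027, -0.005237586995171739), 0.8713219989964991)
tub ((0.5055104065152598, -0.0411710479422851), 0.9749583734406365)
jar ((0.039419992297354156, 0.4761117543897093), 0.8924084156751633)
```

```bash
python3 -c "
from plant import bot;print(bot.close_job())"
```

```text
the job is handed in; nothing more can be done
None
```

The job is handed in: the cup sits locked in the blender's socket with the gripper open and clear of it, after about 36 s of the 69 s allowed. The hand-in call gave no verdict.

**What I did**
1. I lifted the cup off the rack by its body, tilted it upright, stood it on the small blue mat about 33 mm from the centre, and let go.
2. I then took it by the lid bar and lowered it into the socket with its lugs over the slots, which I had found by sight at about 0.12 rad from the blender's ±y.
3. I pressed it down against the spring and turned it clockwise. The stop showed as a moment rising to 1.85 N·m.
4. I eased off and the cup rose about 7 mm into the lock.

**Last checks**
- **Lock:** it held against a 14 N upward pull before release. After release it stays upright and on the socket axis.
- **Angle:** the bar points along 0.043 rad, against about 0.05 expected.
- **Height:** the bar top measured 0.233 m against 0.238 m expected. The same hand-picked measurement read 3 mm low on the mat, so I take this as agreeing.
- **Bystanders:** the syrup bottle, sprinkle jar and paper tub look unmoved. The image comparison gave shifts of 0.5 px or less, which I read as an artefact of the method.

**What disagreed**
- **Tool height:** the reported tool tip lies 25 mm beyond the real fingertips. I found this by touching the counter and allowed for it from then on.
- **Joint 2:** it came to -0.856 of its -0.86 limit while tilting the cup upright, so I stood the cup slightly farther out on the mat.

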